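# Rebuild the disc-spring pack of an examination-lamp joint

### The job

Rebuild the spring pack on the lamp-arm joint: put the three cone washers from the rack on its spindle one after another with their faces alternating - the first with its hollow side up on the seat, the second hollow side down, the third hollow side up. Then lock the pack by sliding the forked keeper fully home round the spindle's neck, under the head, so that it lies flat on the top washer's rim, and leave the other things on the trolley where they are.

Things in the scene. Friction and masses are not known exactly. Their poses are not given: they have to be found in the camera images.
- washer1: steel cone washer (disc spring), a shallow dome: outer diameter 56, hole 24, height 10, sheet 4 mm, 70 g. Origin: on its axis at mid height. Its +x is its axis and points out of the hollow (large-rim) side; the rim's 3 mm high outer band is centred 3.5 mm to +x of the origin. Starts on edge in the rack, +x level, origin 40 mm above the trolley top
- washer2: cone washer identical to washer1, in another holder of the rack; any washer may take any place in the pack
- washer3: cone washer identical to washer1, in another holder of the rack; any washer may take any place in the pack
- rack: fixed white plastic parts rack: plate 238 x 64 x 6 mm with three holders in a row along its x, 88 mm apart. Each has a V floor between two walls 46 mm long, 11 mm apart, tops 27 mm above the trolley top; a washer stands in it on edge, its plane along the rack's x, hollow side to the rack's +y or -y (varies), and comes free when lifted 20 mm. Origin: centre of underside; z up
- joint_unit: lamp-arm swivel: foot 104 x 84 x 14 mm, round housing 53 mm in diameter with a flat top (seat) at 70 mm; from it rises a spindle 21.5 mm in diameter, with a 13 mm neck 99 to 108 mm and a 21.5 mm head with tapered tip 108 to 119 mm above the trolley top (washers pass it with 1.25 mm play all round). Arm stub along its +x, 106 mm out, 34 mm high. Origin: spindle axis at trolley top; z up
- seat (a point): centre of the flat seat on the spindle's axis, 70 mm above the trolley top; z up
- level1 (a point): point on the spindle's axis, 5 mm above the seat, where the origin of the first washer comes to rest; z up
- level2 (a point): same, 15 mm above the seat, for the second washer
- level3 (a point): same, 25 mm above the seat, for the third washer (three alternating washers stand 30 mm high)
- neck (a point): point on the spindle's axis, 32 mm above the seat, in the neck, where point keeper_slot comes to rest when the keeper lies home on the rim of the top washer (the gap from that rim up to the underside of the head is 8 mm); z up
- keeper: loose flat steel fork 4 mm thick, 40 g, lying flat: two tines point to its +x (tips 27 mm from the origin, 34 mm wide overall) with a 15 mm wide slot open at the tips; at its -x end, 38 mm from the origin, a tab 4 mm thick and 16 mm wide (along y) stands 26 mm high, to be gripped across the 16 mm. Origin: underside, centre of the slot's round closed end (radius 7.5); z up
- keeper_slot (a point): centre of the slot's round end, at mid thickness (2 mm above the keeper's underside); on the spindle's axis when the keeper is home
- keeper_tab (a point): point in the middle of the tab, 38 mm to -x of the keeper's origin and 20 mm above its underside: where to grasp it from above, fingers closing along the keeper's y
- tape: bystander: roll of plaster tape lying flat, 72 mm diameter, 25 mm high; origin at the centre of its underside
- box: bystander: small medicine carton 42 x 75 x 30 mm; origin at the centre of its underside
- vial: bystander: small upright vial, 27 mm diameter, 48 mm high; origin at the centre of its underside
- pump: bystander, fixed: syringe pump in the far left corner, 195 (x) x 161 (y) x 109 mm high; origin at the centre of its underside
- dish: bystander, fixed: steel kidney dish at the back, 110 (x) x 208 (y) x 36 mm high, forceps in it; behind it the trolley ends and a wall stands 0.84 m ahead of the robot base, to be kept clear by the wrist; origin at the centre of its underside
- torch: bystander: penlight lying on the trolley, 14 x 133 x 14 mm, long axis y; origin at the centre of its underside
Not all that is in view belongs to the job. Leave any purple look-alike of the washer2 alone.

How it is judged:
By the outcome, as a careful person would: the job done as asked, in the order asked, and still so for the second after the job is handed in, with the robot touching nothing.
It also fails if it takes over 72 s, if anything falls off the work surface, if the arm or the gripper's body presses on something with over 40 N, if the wrist force passes 120 N, or if a joint passes its speed limit or range.

### The arm

A 6-joint arm with a two-finger parallel gripper is mounted at the origin on a cart in front of the work surface, level with it; the furniture and walls round the work are solid. World frame = base frame: x ahead of the robot, y to its left, z up, the work surface at z = 0. Lengths are in m, angles in rad, forces in N, time in s.
With the tool pointing down it reaches from about 0.35 to 0.85 m from the base axis. Payload 8.1 kg.
Tool frame: the origin (TCP) lies on the mounting face of the last link; the fingertips stand 186 mm ahead of it and the grasp point (between the pads) lies 167 mm ahead of it (robot.finger_overhang is the distance from the TCP to the fingertips, in m); z points along the fingers, y is the line along which they close (so a half turn about z gives the same grasp; the last joint's range is limited). The gripper opens to 93 mm and grips with 3 to 60 N. Pads are 15 mm wide; open, the fingers measure 128 mm over their backs; the gripper's body (75 mm by 188 mm) begins 65 mm behind the grasp point.
Start: joints at [1.15, 0.13, 1.488, -0, 1.523, -0.085], TCP at [0.198, 0.567, 0.405] pointing down, gripper open.
Joint ranges: [-2.96, 2.96], [-0.89, 2.26], [0.02, 2.5], [-1.34, 4.48], [0, 2.73], [-2.66, 2.66]. Speed limits (rad/s): [2.39, 2.39, 2.79, 3.14, 3.14, 3.14].

### API

Orientations are given as a rotation vector (axis times angle).
In Python, from plant import readout, read_camera, get_calibration, job, robot gives the robot as it stands.
- The arm moves only by the shell command python3 -m handwheel 'ROWS' [FORCE]. ROWS is JSON, a list of rows, each a list of 5 numbers: the shift along the world's x, y, z in cm, then the turn about the world's z in rad, then the closure, from 0 (fully open) to 1 (shut). In form: [[tx, ty, tz, spin, gripper], ...]. A call has 1 to 10 rows; each row shifts and turns the commanded pose from where the row before left it; what a row does not reach is not made up. A row lasts 1/8 s, in which the tool goes at most 62.5 mm and 10.7 degrees, less where a joint would pass 70% of its speed; a pose out of reach is approached as far as the arm can. A call is refused whole if a number of a shift passes 6.25 or a number of a turn 0.188, either way. A call with a gripper value outside its range is refused whole. The fingers move at their own pace and stop on an object; FORCE is the grip in N (left out, the last holds). Time passes only in rows, so rows that do not move let the fingers close. It gives the time, the measured TCP pose, the force, the opening and the grip force at its end, in the units of the state.
- readout.read_state(): the state, without advancing time (a new reading comes with each control period).
- read_camera(name): name is "scene" or "side" or "wrist"; returns the picture (384x512x3 uint8, red, green, blue); there is no depth.
- get_calibration(name): a dict with "fovy" (degrees; the focal length in pixels is half the picture's height over the tangent of half this angle, whatever the lens; pixels are square), "cx", "cy" (the principal point, pixels), "pose" (4x4, takes a point from camera to world coordinates). Camera axes: x right, y down, z forward; pixel columns grow to the right and rows downward; lengths in m; the calibration is good to about 2 mm. A picture is of the moment at which its call begins: read the wrist's pose just before it. get_calibration takes no time and is no camera call; for the wrist camera it gives the pose at the moment of the call.
- job.close_job(): hands the job in; it is judged then, once.
The state is a dict: "t": time; "q": joint angles; "dq": joint speeds; "joint_torque": joint torques, N m; "tool_pos": TCP position; "orientation": TCP orientation; "force": force on the tool from outside, world axes, zero at the start; "wrist_torque": the same for the moment, N m; "opening": finger opening in m; "gripper_force": force on a finger pad.
Only numpy, scipy, OpenCV 4.12 (cv2) and the standard library are available. Lean on these libraries where they do the work, as an engineer would, in place of code of your own. Each camera call takes 0.05 s, during which the arm holds its last target. There are 200 camera calls.

## Working session

There is one attempt and no reset: what is moved stays moved. The work goes in short steps, Python scripts to look and compute and a shell command to move; the robot and the scene stay as the last step left them, time stands still between calls to the robot, and variables do not carry over. Pictures are saved under pics/ and viewed, at most 10 in all, crops included, and the job is handed in when it is done.

```bash
mkdir -p pics; ls; cat > h.py <<'E'
import numpy as np,cv2
from scipy.spatial.transform import Rotation as R
from plant import readout, read_camera, get_calibration, job, robot
def proj(c,P):
    T=np.linalg.inv(c['pose']);p=T[:3,:3]@np.asarray(P,float)+T[:3,3];f=192/np.tan(np.radians(c['fovy'])/2)
    return np.array([c['cx']+f*p[0]/p[2],c['cy']+f*p[1]/p[2]])
def ray(c,u,v):
    f=192/np.tan(np.radians(c['fovy'])/2);T=np.array(c['pose'])
    d=T[:3,:3]@np.array([(u-c['cx'])/f,(v-c['cy'])/f,1]);return T[:3,3],d/np.linalg.norm(d)
def onz(c,u,v,z):
    o,d=ray(c,u,v);return o+d*(z-o[2])/d[2]
def tri(rays):
    A=0;b=0
    for o,d in rays:
        M=np.eye(3)-np.outer(d,d);A=A+M;b=b+M@o
    p=np.linalg.solve(A,b);return p,[np.linalg.norm(np.cross(p-o,d)) for o,d in rays]
E
python3 - <<'E'
from h import *
ims=[]
for n in ['scene','side','wrist']:
    c=get_calibration(n);im=read_camera(n);np.save('pics/a_%s.npy'%n,im)
    print(n,c['fovy'],c['cx'],c['cy'],np.round(c['pose'],3).tolist());ims.append(im[...,::-1])
cv2.imwrite('pics/a1.png',cv2.resize(ims[0],(800,600),interpolation=3));cv2.imwrite('pics/a2.png',cv2.resize(ims[1],(800,600),interpolation=3))
s=readout.read_state();print(s['t'],s['tool_pos'],s['orientation'],s['opening'])
E
```

```text
pics
scene 48.570030692591374 248.8187321537982 194.7016603914243 [[0.792, -0.434, 0.429, 0.101], [-0.611, -0.557, 0.563, -0.633], [-0.005, -0.708, -0.707, 0.893], [0.0, 0.0, 0.0, 1.0]]
side 57.44407822465257 257.3615154583926 194.14629086647028 [[-0.966, -0.155, 0.205, 0.364], [-0.257, 0.564, -0.784, 0.71], [0.006, -0.811, -0.585, 0.638], [0.0, 0.0, 0.0, 1.0]]
wrist 58.573938243379324 257.4352286800436 195.14332196949147 [[0.329, 0.912, 0.244, 0.129], [0.944, -0.317, -0.087, 0.59], [-0.002, 0.259, -0.966, 0.385], [0.0, 0.0, 0.0, 1.0]]
0.15 [0.19761713 0.56633552 0.40393321] [-5.24949715e-01 -3.09706725e+00  2.14946486e-03] 0.09279528287454955
```

View pics/a1.png

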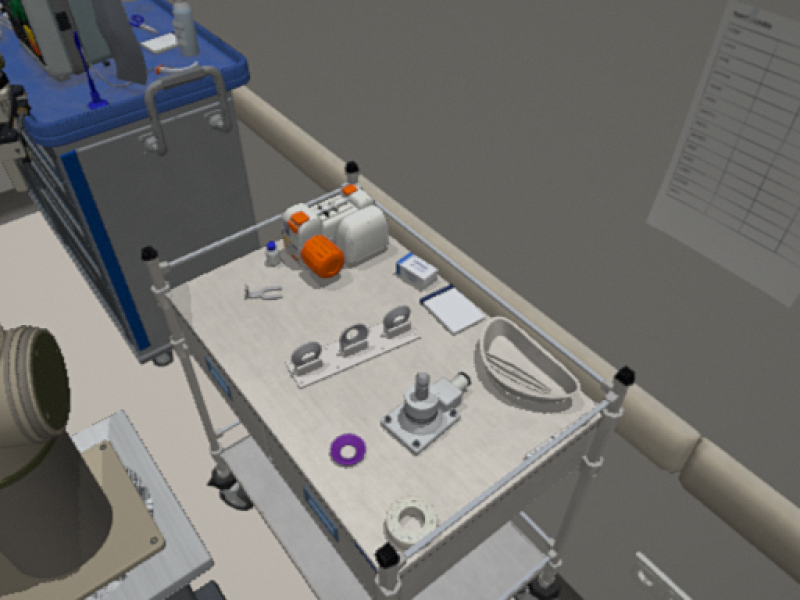

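View pics/a2.png

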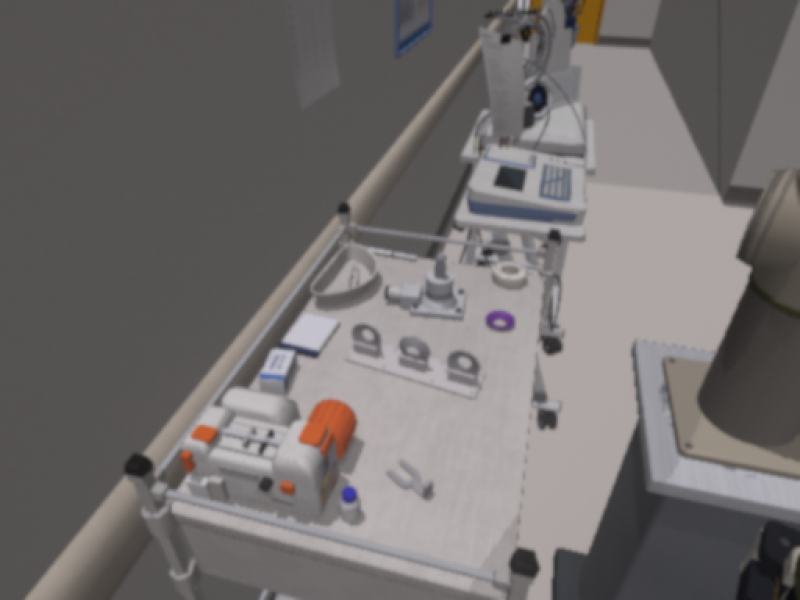

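The scene view (800x600) shows three grey washers in the white rack at (306,357), (354,338) and (398,320). The purple look-alike lies flat at (348,450). The keeper is near (263,293), the joint's spindle tip near (422,378), and the vial near (272,253).
The same things in the side view are the washers at (464,362), (414,350) and (366,337), purple at (500,320), the keeper near (410,480) and the tip near (440,260).
The grey three standing in the rack fit "cone washers from the rack". The purple one is lying on the trolley, so I leave it.

```bash
python3 - <<'E'
from h import *
cs,cd=get_calibration('scene'),get_calibration('side')
P={'w_near':((306,357),(464,362)),'w_mid':((354,338),(414,350)),'w_far':((398,320),(366,337)),'tip':((422,375),(440,256)),'purple':((348,450),(500,320)),'keeper':((263,293),(410,480)),'vialcap':((271,245),(348,494))}
for k,(a,b) in P.items():
    p,e=tri([ray(cs,a[0]*.64,a[1]*.64),ray(cd,b[0]*.64,b[1]*.64)]);print(k,np.round(p*1000,0),np.round(np.array(e)*1000,1))
s,d=np.load('pics/a_scene.npy')[...,::-1],np.load('pics/a_side.npy')[...,::-1]
a=cv2.resize(s[190:260,180:280],(400,280),interpolation=2);b=cv2.resize(d[200:270,215:315],(400,280),interpolation=2)
e=cv2.resize(s[225:295,230:330],(400,280),interpolation=2);f=cv2.resize(d[280:350,225:325],(400,280),interpolation=2)
cv2.imwrite('pics/b1.png',np.vstack([np.hstack([a,b]),np.hstack([e,f])]))
cv2.imwrite('pics/b2.png',np.load('pics/a_wrist.npy')[...,::-1])
c=get_calibration('wrist');s=readout.read_state();T=R.from_rotvec(s['orientation']).as_matrix()
print('cam in tool',np.round(T.T@(np.array(c['pose'])[:3,3]-s['tool_pos']),4).tolist(),np.round(T.T@np.array(c['pose'])[:3,:3],3).tolist(),'tool',np.round(T,3).tolist())
E
```

```text
w_near [435.  35.  36.] [0.7 0.7]
w_mid [524.  23.  33.] [1.1 1.1]
w_far [612.  11.  32.] [0.5 0.5]
tip [ 521. -161.  112.] [1.7 1.7]
purple [ 395. -139.    3.] [1.4 1.4]
keeper [471. 253.  -1.] [0.1 0.1]
vialcap [535. 323.  41.] [0.8 0.8]
cam in tool [0.0724, 0.0001, 0.0193] [[0.001, -0.966, -0.259], [1.0, 0.001, -0.001], [0.001, -0.259, 0.966]] tool [[-0.944, 0.33, -0.001], [0.33, 0.944, -0.001], [0.0, -0.001, -1.0]]
```

View pics/b1.png

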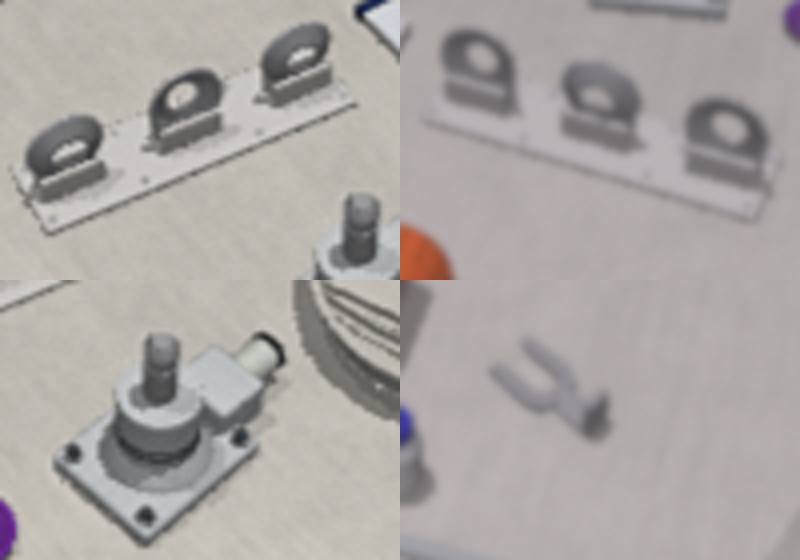

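View pics/b2.png

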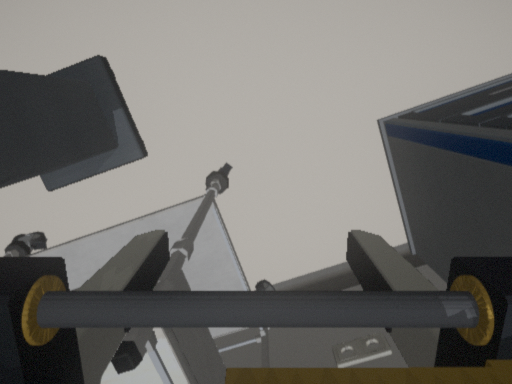

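The crop confirms three grey washers on edge in the rack, and the keeper's tines pointing away from the pump, towards -y. Rough world positions agree with the 88 mm spacing, with heights about 35 mm. Next I take the wrist camera over the keeper, the rack and the joint.

```bash
cat > snap.py <<'E'
import sys
from h import *
import pickle
c=get_calibration('wrist');s=readout.read_state();im=read_camera('wrist')
pickle.dump((c,im,s),open('pics/%s.pkl'%sys.argv[1],'wb'))
yaw=np.degrees(np.arctan2(*R.from_rotvec(s['orientation']).as_matrix()[[1,0],1]))
print(sys.argv[1],round(s['t'],2),np.round(np.array(s['tool_pos'])*1000,1),'ytool yaw %.2f'%yaw,'op',round(s['opening'],4),'q',np.round(s['q'],2),'F',np.round(s['force'],1))
E
python3 -m handwheel '[[3.1,-4.6,0,-0.171,0],[3.1,-4.6,0,-0.171,0],[3.1,-4.6,0,-0.171,0],[3.1,-4.6,0,-0.171,0],[3.1,-4.6,0,-0.171,0],[3.1,-4.6,0,-0.171,0],[3.1,-4.6,0,-0.171,0],[3.1,-4.6,0,-0.171,0],[0,0,0,0,0],[0,0,0,0,0]]'
python3 snap.py v1
python3 -m handwheel '[[1.5,-4,0,0,0],[1.5,-4,0,0,0],[1,-4,0,0,0],[0,0,0,0,0],[0,0,0,0,0]]' >/dev/null
python3 snap.py v2
python3 -m handwheel '[[1,-4.5,0,0,0],[1,-4.5,0,0,0],[1,-4,0,0,0],[0,0,0,0,0],[0,0,0,0,0]]'>/dev/null
python3 snap.py v3
python3 -m handwheel '[[0,-5,0,0,0],[0,-5,0,0,0],[0,-5,0,0,0],[0,0,0,0,0],[0,0,0,0,0]]'>/dev/null
python3 snap.py v4
python3 -m handwheel '[[0,-4,0,0,0],[0,-4,0,0,0],[0,0,0,0,0],[0,0,0,0,0]]'>/dev/null
python3 snap.py v5
python3 - <<'E'
import pickle,cv2,numpy as np
I=[cv2.resize(pickle.load(open('pics/v%d.pkl'%i,'rb'))[1][:300,:,::-1],(400,234),interpolation=3) for i in (1,2,3,5)]
cv2.imwrite('pics/c.png',np.vstack([np.hstack(I[:2]),np.hstack(I[2:])]))
E
```

```text
t: 1.4
tool_pos: [0.4455, 0.1986, 0.4045]
orientation: [-2.363, -2.069, 0.001]
force: [-0.5, 0.7, 0.2]
opening: 0.0931
gripper_force: 0.0
v1 1.4 [445.5 198.6 404.5] ytool yaw -7.59 op 0.0931 q [ 0.31 -0.18  1.79  0.    1.53  0.45] F [-0.5  0.7  0.2]
v2 2.08 [485.4  79.8 404.7] ytool yaw -7.52 op 0.0931 q [ 0.06 -0.17  1.78  0.    1.53  0.19] F [-0.8  0.2  0.2]
v3 2.75 [515.7 -50.2 404.6] ytool yaw -7.55 op 0.093 q [-0.2  -0.09  1.71  0.    1.52 -0.06] F [0.3 0.4 0.6]
v4 3.42 [ 515.9 -200.2  404.7] ytool yaw -7.57 op 0.0932 q [-0.46  0.    1.62  0.    1.52 -0.33] F [-0.3  0.2 -0.5]
v5 3.98 [ 516.1 -280.   404.7] ytool yaw -7.55 op 0.0932 q [-0.58  0.1   1.53  0.    1.52 -0.45] F [-0.8  0.3 -0.3]
```

View pics/c.png

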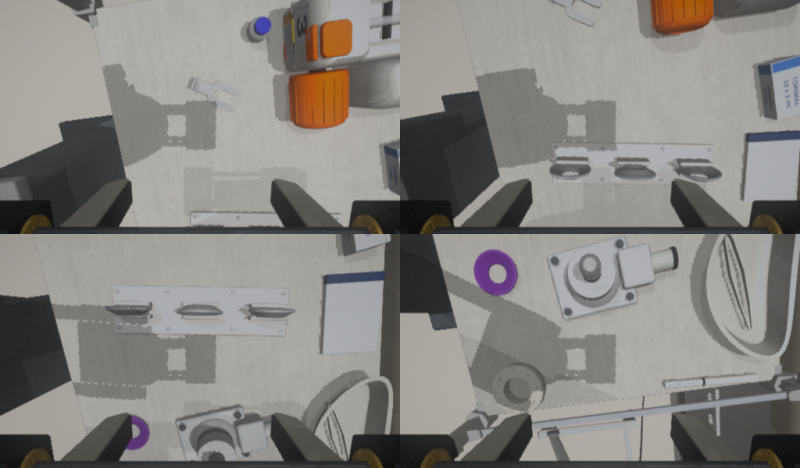

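```bash
python3 - <<'E'
import pickle,cv2,numpy as np
I={i:pickle.load(open('pics/v%d.pkl'%i,'rb'))[1][...,::-1] for i in range(1,6)}
up=lambda im,w,h:cv2.resize(im,(w,h),interpolation=cv2.INTER_CUBIC)
a=up(I[2][180:250,170:430],780,210);b=up(I[3][65:135,130:390],780,210)
k=up(I[1][90:150,230:320],270,180);j5=up(I[5][0:120,190:360],255,180);j4=up(I[4][70:190,190:360],255,180)
cv2.imwrite('pics/d.png',np.vstack([a,b,np.hstack([k,j5,j4])]))
E
```

```text
(no output)
```

View pics/d.png

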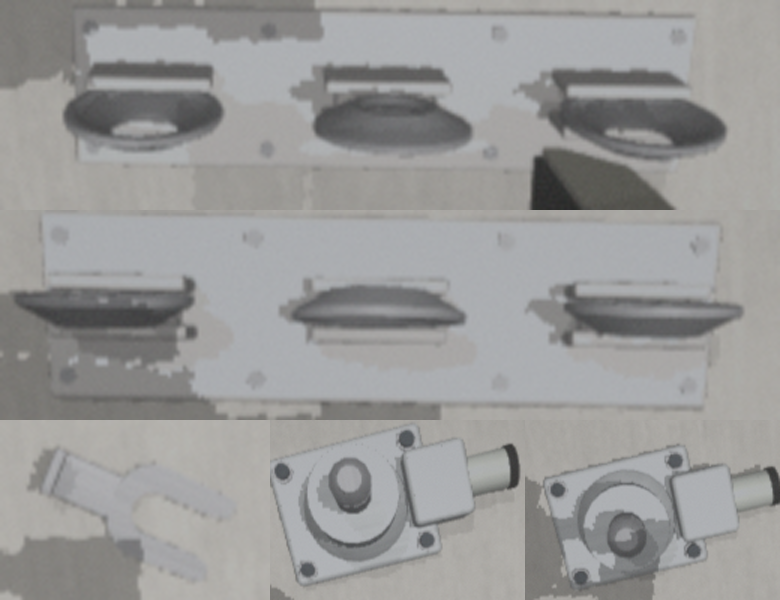

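Rim positions and the taper show the left and right washers have their hollow to +y (hollow visible from +y in the top strip) and the middle one to -y (dome with the small hole towards the camera). The bottom row shows the keeper with its tab left and tines right, and the spindle head in both joint views. I'll triangulate from these pixels.

```bash
python3 - <<'E'
from h import *
import pickle
V={i:pickle.load(open('pics/v%d.pkl'%i,'rb')) for i in range(1,6)}
C={i:V[i][0] for i in V}
def t(i,a,j,b): return tri([ray(C[i],*a),ray(C[j],*b)])
W={'near':[((191.3,217.3),(134.7,95)),((244,216.7),(194.3,95))],'mid':[((274.7,222.7),(227,100.3)),((327.3,223.3),(285.3,101))],'far':[((356.7,216.7),(318.3,97.7)),((412,224.3),(377.3,99))]}
for k,L in W.items():
    p=[t(2,a,3,b)[0]*1000 for a,b in L];print(k,np.round(p,1).tolist(),'c',np.round((p[0]+p[1])/2,1),'d',np.round(np.linalg.norm(p[1]-p[0]),1))
    q=[onz(C[3],*b,.04)*1000 for a,b in L];print('   z40',np.round((q[0]+q[1])/2,1), np.linalg.norm(q[0]-q[1]).round(1), 'ang',np.degrees(np.arctan2(*(q[1]-q[0])[[1,0]])).round(1))
# rack plate corners v3 (crop px): TL(42,215) TR(720,226) BL(52,398) BR(702,406)
q=[onz(C[3],130+x/3,65+(y-210)/3,.006)*1000 for x,y in((42,215),(720,226),(52,398),(702,406))];print('rack',np.round(q,1).tolist(),np.round(np.mean(q,0),1))
# refine head: circles in v4,v5
print('head',[np.round(x,4).tolist() for x in t(5,(243.3,38.7),4,(258,143.3))])
print('seat',[np.round(x,4).tolist() for x in t(5,(243.3,58.7),4,(256.7,135.3))])
for n,(u,v),z in(('tabtop',(250,106.7),.026),('slot',(275,121.7),.004),('tip1',(307.3,120.7),.004),('tip2',(296.7,141.7),.004)):
    print(n,np.round(onz(C[1],u,v,z)*1000,1))
E
```

```text
near [[408.7, 44.5, 41.7], [464.4, 37.0, 38.3]] c [436.5  40.8  40. ] d 56.4
   z40 [436.   40.7  40. ] 57.8 ang -7.5
mid [[495.9, 27.9, 43.6], [551.2, 19.9, 43.1]] c [523.6  23.9  43.4] d 55.9
   z40 [523.4  23.9  40. ] 56.7 ang -8.2
far [[585.3, 18.7, 31.3], [636.7, 10.4, 51.0]] c [611.   14.5  41.1] d 55.6
   z40 [611.8  14.3  40. ] 57.4 ang -8.7
rack [[411.8, 73.3, 6.0], [645.2, 38.8, 6.0], [401.9, 11.5, 6.0], [635.8, -22.3, 6.0]] [523.7  25.3   6. ]
head [[0.5207, -0.1602, 0.1035], [0.0003, 0.0003]]
seat [[0.5177, -0.1623, 0.0059], [0.0016, 0.0016]]
tabtop [446.1 267.5  26. ]
slot [470.4 248.1   4. ]
tip1 [505.4 244.5   4. ]
tip2 [491.6 223.4   4. ]
```

Measurements agree with the text: rim diameters are 56 mm, washer centres about 40 mm up and spacing 88 mm. The rack is turned by -8.3°. I'll fetch the near washer first, pre-closing to about 70 mm.

```bash
python3 -m handwheel '[[-1.33,5.34,0,-0.013,0.25],[-1.33,5.34,0,0,0.25],[-1.33,5.34,0,0,0.25],[-1.33,5.34,0,0,0.25],[-1.33,5.34,0,0,0.25],[-1.33,5.34,0,0,0.25],[0,0,-5,0,0.25],[0,0,-5,0,0.25],[0,0,-4,0,0.25],[0,0,0,0,0.25]]' 10; python3 snap.py g0
```

```text
t: 5.28
tool_pos: [0.4337, 0.04, 0.2618]
orientation: [-2.372, -2.053, 0.008]
force: [-0.4, 0.4, 0.6]
opening: 0.0697
gripper_force: 0.0
g0 5.28 [433.7  40.  261.8] ytool yaw -8.26 op 0.0697 q [-0.03 -0.2   2.08  0.    1.27  0.12] F [-0.4  0.4  0.6]
```

```bash
python3 -m handwheel '[[0,0,0,0,0.25],[0,0,0,0,0.25]]'|sed -n 2p; python3 -m handwheel '[[0,0,-2.5,0,0.25],[0,0,-2.3,0,0.25],[0,0,0,0,0.25],[0,0,0,0,1],[0,0,0,0,1],[0,0,0,0,1],[0,0,0,0,1]]' 10; python3 snap.py g1
```

```text
tool_pos: [0.4369, 0.039, 0.2669]
t: 6.45
tool_pos: [0.4367, 0.0388, 0.2179]
orientation: [2.376, 2.052, 0.003]
force: [-0.3, -1.0, 7.8]
opening: 0.0554
gripper_force: 10.0
g1 6.45 [436.7  38.8 217.9] ytool yaw -8.37 op 0.0554 q [-0.03 -0.13  2.11 -0.    1.16  0.12] F [-0.3 -1.   7.8]
```

```bash
python3 -m handwheel '[[0,0,0.7,0,1],[0,0,0,0,1],[0,0,0,0,1]]'; python3 snap.py g2;  python3 - <<'E'
import pickle,cv2,numpy as np
I=[pickle.load(open('pics/g%d.pkl'%i,'rb'))[1][130:340,100:420,::-1] for i in (1,2)]
cv2.imwrite('pics/e.png',cv2.resize(I[1],(800,525),interpolation=2))
E
```

```text
t: 6.88
tool_pos: [0.4357, 0.0389, 0.2236]
orientation: [-2.377, -2.053, 0.0]
force: [-0.5, 0.6, -1.3]
opening: 0.0556
gripper_force: 10.0
g2 6.88 [435.7  38.9 223.6] ytool yaw -8.36 op 0.0556 q [-0.03 -0.14  2.11  0.    1.18  0.12] F [-0.5  0.6 -1.3]
```

View pics/e.png

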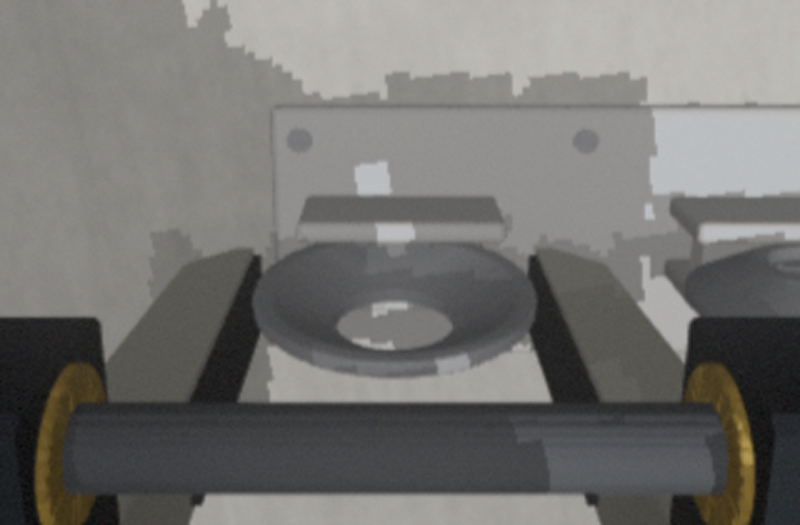

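```bash
python3 -m handwheel '[[-0.03,-0.23,0.13,0,1],[-0.08,-0.53,0,0,1],[-0.08,-0.53,0,0,1],[0,0,0,0,1],[-0.07,-0.45,-0.27,0,1],[-0.07,-0.45,-0.27,0,1],[0,0,0,0,1]]' 10; python3 snap.py g3;python3 -m handwheel '[[-0.04,-0.26,-0.39,0,1],[-0.04,-0.26,-0.39,0,1],[0,0,0,0,1],[0,0,0,0,1]]' 10; python3 snap.py g4;  python3 - <<'E'
import pickle,cv2,numpy as np
I=[pickle.load(open('pics/g%d.pkl'%i,'rb'))[1][130:340,130:390,::-1] for i in (3,4)]
cv2.imwrite('pics/f.png',cv2.resize(np.hstack(I),(790,320),interpolation=2))
E
```

```text
t: 7.8
tool_pos: [0.4327, 0.0166, 0.2195]
orientation: [2.378, 2.052, 0.0]
force: [1.0, -1.1, 1.5]
opening: 0.0554
gripper_force: 10.0
g3 7.8 [432.7  16.6 219.5] ytool yaw -8.40 op 0.0554 q [-0.08 -0.15  2.12 -0.    1.17  0.07] F [ 1.  -1.1  1.5]
t: 8.35
tool_pos: [0.4319, 0.0117, 0.2119]
orientation: [2.377, 2.053, -0.0]
force: [0.9, -4.0, 2.0]
opening: 0.0552
gripper_force: 10.0
g4 8.35 [431.9  11.7 211.9] ytool yaw -8.37 op 0.0552 q [-0.09 -0.14  2.13 -0.    1.15  0.05] F [ 0.9 -4.   2. ]
```

View pics/f.png

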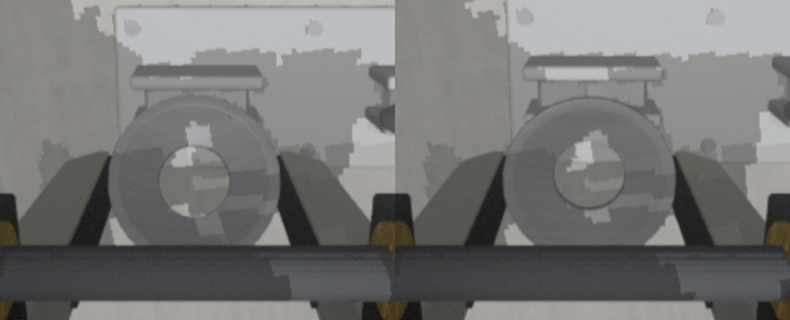

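```bash
cat > wv.py <<'E'
from h import *
# pixel of a tool-frame point in the wrist camera
A=np.array([[0,-.966,-.259],[1,0,0],[0,-.259,.966]]);O=np.array([.0724,0,.0193])
f=192/np.tan(np.radians(58.574)/2)
def tp(p):
    q=A.T@(np.array(p)-O);return np.array([257.44+f*q[0]/q[2],195.14+f*q[1]/q[2]])
E
python3 - <<'E'
from wv import *
for d in (.174,.178,.182):
  for tilt in (-10,0,10,20):  # tilt>0: +x(tool) side raised
    c,s=np.cos(np.radians(tilt)),np.sin(np.radians(tilt))
    P=lambda x,y,h:tp([x*c+h*s*1, y, d-(x*s)+h*c])   # h below rim
    print(d,tilt,'rimtop',np.round(P(.028,0,0),0),'side',np.round([P(0,-.028,0)[0],P(0,.028,0)[0],P(0,.028,0)[1]],0),'hole top/bot',np.round([P(.012,0,.0045)[1],P(-.012,0,.0045)[1]],0),'holeLR',np.round([P(0,-.012,.0045)[0],P(0,.012,.0045)[0]],0))
E
```

```text
0.174 -10 rimtop [257. 199.] side [200. 314. 256.] hole top/bot [230. 277.] holeLR [234. 281.]
0.174 0 rimtop [257. 201.] side [200. 314. 256.] hole top/bot [230. 274.] holeLR [234. 281.]
0.174 10 rimtop [257. 205.] side [200. 314. 256.] hole top/bot [230. 270.] holeLR [234. 281.]
0.174 20 rimtop [257. 211.] side [200. 314. 256.] hole top/bot [231. 266.] holeLR [234. 281.]
0.178 -10 rimtop [257. 197.] side [202. 313. 253.] hole top/bot [227. 273.] holeLR [234. 281.]
0.178 0 rimtop [257. 199.] side [202. 313. 253.] hole top/bot [227. 270.] holeLR [234. 281.]
0.178 10 rimtop [257. 203.] side [202. 313. 253.] hole top/bot [227. 267.] holeLR [234. 281.]
0.178 20 rimtop [257. 208.] side [202. 313. 253.] hole top/bot [228. 263.] holeLR [234. 281.]
0.182 -10 rimtop [257. 195.] side [203. 312. 249.] hole top/bot [225. 269.] holeLR [235. 280.]
0.182 0 rimtop [257. 197.] side [203. 312. 249.] hole top/bot [224. 266.] holeLR [235. 280.]
0.182 10 rimtop [257. 200.] side [203. 312. 249.] hole top/bot [225. 263.] holeLR [235. 280.]
0.182 20 rimtop [257. 206.] side [203. 312. 249.] hole top/bot [226. 259.] holeLR [235. 280.]
```

The washer flipped flat with its hollow up (right half: rim columns 201-314, hole rows 222-267 in native pixels, within about 5° of level). Next I lift it and look at the spindle from beyond it.

```bash
python3 -m handwheel '[[0,0,3,0,1],[0,0,4,0,1],[0,0,4.2,0,1],[1.77,-4.88,0,0,1],[1.77,-4.88,0,0,1],[1.77,-4.88,0,0,1],[1.77,-4.88,0,0,1],[1.77,-4.88,0,0,1],[0,0,0,0,1],[0,0,0,0,1]]' 20; python3 -m handwheel '[[0,0,0,0,1]]' >/dev/null; python3 snap.py s1;python3 -m handwheel '[[0,2,0,0,1],[0,0,0,0,1],[0,0,0,0,1]]' >/dev/null; python3 snap.py s2;  python3 - <<'E'
import pickle,cv2,numpy as np
I=[pickle.load(open('pics/s%d.pkl'%i,'rb'))[1][:,110:430,::-1] for i in (1,2)]
cv2.imwrite('pics/g.png',cv2.resize(np.hstack(I),(800,480),interpolation=2))
E
```

```text
t: 9.65
tool_pos: [0.52, -0.2316, 0.3229]
orientation: [-2.376, -2.052, 0.0]
force: [-0.4, 0.4, -0.5]
opening: 0.0549
gripper_force: 20.0
s1 9.78 [ 520.1 -230.9  323.6] ytool yaw -8.30 op 0.0554 q [-0.51  0.1   1.67  0.    1.37 -0.36] F [ 0.3 -0.8 -0.9]
s2 10.2 [ 520.4 -211.6  324.1] ytool yaw -8.30 op 0.0548 q [-0.48  0.08  1.69 -0.    1.37 -0.33] F [ 0.6 -0.  -1.8]
```

View pics/g.png

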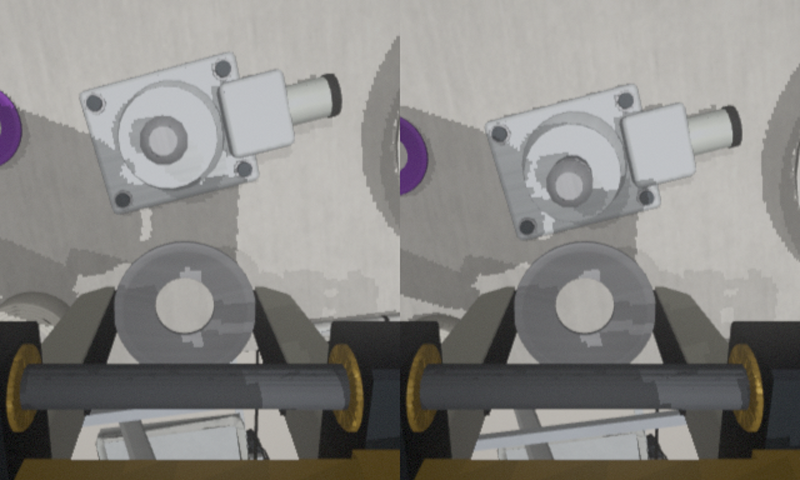

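Both views show the spindle head clear of the washer, at native pixels about (241,111) and (246,146). The washer is held level and its hole is at (258,244). I'll refine these by circle fitting.

```bash
cat > sp.py <<'E'
from wv import *
import pickle,sys
def circ(im,u,v,w,r0,r1,p2=18):
    g=cv2.cvtColor(im,cv2.COLOR_RGB2GRAY);x0,y0=int(u-w),int(v-w)
    g=cv2.resize(g[max(y0,0):y0+2*w,x0:x0+2*w],None,fx=4,fy=4,interpolation=cv2.INTER_CUBIC)
    c=cv2.HoughCircles(cv2.GaussianBlur(g,(7,7),0),cv2.HOUGH_GRADIENT,1,6,param1=60,param2=p2,minRadius=int(4*r0),maxRadius=int(4*r1))
    if c is None:return []
    return [(round(a[0]/4+x0,1),round(a[1]/4+max(y0,0),1),round(a[2]/4,1)) for a in c[0][:4]]
E
python3 - <<'E'
from sp import *
V=[pickle.load(open('pics/%s.pkl'%n,'rb')) for n in('s1','s2')]
for (c,im,s),(u,v) in zip(V,((241.2,111.2),(246,145.6))):
    print('head',circ(im,u,v,34,8,22),'\n hole',circ(im,258,244,36,20,26),'\n seat',circ(im,u,v,60,36,50))
p=[ray(V[0][0],241.2,111.2),ray(V[1][0],246,145.6)];print(np.round(tri(p)[0]*1000,1), [np.round(onz(V[i][0],*q,.115)*1000,1).tolist() for i,q in enumerate(((241.2,111.2),(246,145.6)))])
for v in np.linspace(.17,.186,3): print(tp([.0,0,v]),tp([.002,0,v]))
E
```

```text
head [(np.float32(241.4), np.float32(112.1), np.float32(19.6)), (np.float32(243.6), np.float32(111.9), np.float32(21.8)), (np.float32(239.1), np.float32(112.1), np.float32(21.0)), (np.float32(238.6), np.float32(113.6), np.float32(21.8))] 
 hole [(np.float32(257.6), np.float32(242.6), np.float32(23.6)), (np.float32(256.4), np.float32(244.4), np.float32(21.6)), (np.float32(258.9), np.float32(243.9), np.float32(21.9)), (np.float32(257.9), np.float32(245.1), np.float32(23.2))] 
 seat [(np.float32(246.4), np.float32(108.9), np.float32(41.6)), (np.float32(243.9), np.float32(108.6), np.float32(39.1)), (np.float32(244.1), np.float32(111.1), np.float32(39.1)), (np.float32(241.4), np.float32(109.9), np.float32(41.8))]
head [(np.float32(245.4), np.float32(147.1), np.float32(18.7)), (np.float32(243.1), np.float32(142.9), np.float32(21.0)), (np.float32(246.9), np.float32(140.9), np.float32(16.8)), (np.float32(245.6), np.float32(148.6), np.float32(11.2))] 
 hole [(np.float32(257.6), np.float32(242.9), np.float32(23.3)), (np.float32(256.1), np.float32(244.1), np.float32(21.6)), (np.float32(257.6), np.float32(245.1), np.float32(23.1)), (np.float32(259.1), np.float32(243.9), np.float32(21.6))] 
 seat [(np.float32(247.4), np.float32(138.6), np.float32(38.6)), (np.float32(252.1), np.float32(142.4), np.float32(44.5)), (np.float32(244.9), np.float32(131.6), np.float32(45.0)), (np.float32(249.6), np.float32(138.9), np.float32(36.7))]
[ 520.4 -162.5  110.2] [[520.5, -162.4, 115.0], [520.7, -161.9, 115.0]]
[257.44       259.52459367] [257.44       255.69078897]
[257.44       252.51026917] [257.44       248.82800088]
[257.44       246.09896563] [257.44     242.556911]
```

```bash
python3 -m handwheel '[[0,2.3,0,0,1],[0,2.3,0,0,1],[0,0,0,0,1],[0,0,0,0,1]]' 15 | sed -n '1,2p;4p'; python3 snap.py s3; python3 - <<'E'
from sp import *
c,im,s=pickle.load(open('pics/s3.pkl','rb'))
print(circ(im,258,244,36,8,26,14))
g=im[205:290:3,225:292:3].mean(2).astype(int)
print('\n'.join(' '.join('%3d'%x for x in r) for r in g))
E
```

```text
t: 10.75
tool_pos: [0.5203, -0.1661, 0.3239]
force: [0.0, -0.1, -0.2]
s3 10.75 [ 520.3 -166.1  323.9] ytool yaw -8.33 op 0.0551 q [-0.4   0.04  1.74 -0.    1.37 -0.26] F [ 0.  -0.1 -0.2]
[(np.float32(257.6), np.float32(243.1), np.float32(23.2)), (np.float32(257.6), np.float32(241.6), np.float32(24.4)), (np.float32(259.4), np.float32(244.1), np.float32(21.3)), (np.float32(257.6), np.float32(245.1), np.float32(23.2))]
132 124 121 120 114 110 108 109 110 112 110 110 110 110 110 109 111 113 118 121 123 123 123
124 121 115 109 111 109 109 108 109 109 108 110 109 110 110 109 110 112 111 112 120 125 125
120 112 111 111 113 110 108 110 108 110 110 110 111 112 113 113 114 113 115 115 114 121 125
111 112 113 113 113 112 112 111 112 114 112 113 113 149 148 114 114 116 115 115 116 117 116
110 111 112 112 112 112 112 115 114 114 117 133 152 156 155 154 121 114 115 114 114 115 115
109 110 109 108 111 107 112 112 112 111 121 153 154 152 153 153 116 114 114 116 116 114 115
109 109 110 108 109 109 109 109 105 137 162 166 126 129 145 117 114 112 113 115 115 114 113
107 106 109 109 109 110 103  95 162 
[... 1287 characters left out ...]
 100  97 125 126 137 139 104 102 104 104 103 100 101 102
103 104 103 103 103 103 103 103 106 105 105 140 144 142 143 110 104 103 103 104 102 103 102
102 101 100 102 103 105 103 105 106 105 104 109 108 108 140 121 102 105 103 103 102 102 102
102 101 102 103 102 104 104 103 102 102 104 105 106 104 126 124 103 103 102 102 101 101 102
100 100 101 101 100 102 103 102 105 104 104 104 102 104 102 100 100 102 100 100 100  99 102
102 101 103 105 103 100 102 103 104 105 105 106 103 105 104 103 104 105 102 103 103 101 105
103 102 101 101 102 103 101 103 100 102 105 102 104 102 105 103 101 104 101 101 102 106 103
101 103 105 101 102  99 102 103 102 103 103 104 105 103 102 103 102 101 103 103 105 104 104
```

```bash
python3 -m handwheel '[[0,0.05,-1.2,0,1],[0,0,-0.8,0,1],[0,0,-0.5,0,1],[0,0,-0.4,0,1],[0,0,0,0,1]]' 10 | sed -n '1,2p;4p';  python3 -m handwheel '[[0,0,-0.4,0,1],[0,0,-0.4,0,1],[0,0,0,0,1]]' 10 | sed -n '1,2p;4p'
```

```text
t: 11.42
tool_pos: [0.5202, -0.1657, 0.2944]
force: [-0.7, -0.6, -0.8]
t: 11.8
tool_pos: [0.5201, -0.1656, 0.2864]
force: [-0.5, 0.9, -0.4]
```

```bash
python3 -m handwheel '[[0,0,-0.8,0,1],[0,0,-0.8,0,1],[0,0,-0.6,0,1],[0,0,0,0,1]]' 10 | sed -n '1,2p;4p';  python3 -m handwheel '[[0,0,-0.3,0,1],[0,0,-0.3,0,1],[0,0,0,0,1]]' 6 | sed -n '1,2p;4p'; python3 -m handwheel '[[0,0,-0.2,0,1],[0,0,0,0,1]]' 6 | sed -n '1,2p;4p'
```

```text
t: 12.3
tool_pos: [0.5199, -0.1656, 0.2639]
force: [-0.0, 0.5, -0.5]
t: 12.68
tool_pos: [0.5202, -0.1657, 0.2586]
force: [0.6, -0.1, -1.0]
t: 12.92
tool_pos: [0.5203, -0.1657, 0.2567]
force: [-0.3, -0.9, 0.5]
```

```bash
python3 -m handwheel '[[0,0,-0.2,0,1],[0,0,0,0,1]]' 6 | sed -n '1,2p;4p';python3 -m handwheel '[[0,0,0,0,0.25],[0,0,0,0,0.25],[0,0,0,0,0.25],[0,0,3,0,0.25],[0,0,4,0,0.25],[0,-3,3,0,0.25],[0,-4,0,0,0.25],[0,0,0,0,0.25],[0,0,0,0,0.25]]' 10;python3 snap.py p1; python3 - <<'E'
from sp import *
c,im,s=pickle.load(open('pics/p1.pkl','rb'))
from h import *
e=proj(c,[.5205,-.162,.0785]);h=proj(c,[.5205,-.162,.113]);print(e,h)
print('rim',circ(im,*e,75,38,70),'head',circ(im,*h,36,10,24))
E
```

```text
t: 13.18
tool_pos: [0.5204, -0.1659, 0.2551]
force: [0.6, -0.8, 1.0]
t: 14.3
tool_pos: [0.5201, -0.2354, 0.3543]
orientation: [-2.377, -2.052, 0.0]
force: [-0.5, -0.4, -1.2]
opening: 0.0697
gripper_force: 0.0
p1 14.3 [ 520.1 -235.4  354.3] ytool yaw -8.40 op 0.0697 q [-0.51  0.08  1.63  0.    1.43 -0.37] F [-0.5 -0.4 -1.2]
[244.4270202  102.29667265] [242.32897243 102.15601975]
rim [(np.float32(242.1), np.float32(103.6), np.float32(41.1)), (np.float32(243.6), np.float32(105.1), np.float32(39.1)), (np.float32(239.9), np.float32(101.4), np.float32(44.3)), (np.float32(244.6), np.float32(101.4), np.float32(42.3))] head [(np.float32(241.6), np.float32(103.6), np.float32(17.4)), (np.float32(243.4), np.float32(104.1), np.float32(17.4)), (np.float32(242.6), np.float32(102.4), np.float32(18.5)), (np.float32(244.9), np.float32(104.1), np.float32(15.9))]
```

```bash
python3 -m handwheel '[[0.07,5.17,0,0,0.25],[0.07,5.17,0,0,0.25],[0.07,5.17,0,0,0.25],[0.07,5.17,0,0,0.25],[0.07,5.17,0,0,0.25],[0,0,-4,0,0.25],[0,0,-4,0,0.25],[0,0,0,0,0.25],[0,0,0,0,0.25]]' 10 | sed -n '1,2p;4p'; python3 snap.py m0; python3 - <<'E'
from sp import *
for n in ('s1','p1'):
    c,im,s=pickle.load(open('pics/%s.pkl'%n,'rb'));g=im.mean(2)
    print(n,[int(np.mean([g[tuple(np.round(proj(c,[.5205+r*np.cos(a),-.162+r*np.sin(a),.078])[::-1]).astype(int))] for a in np.linspace(2.2,3.9,9)])) for r in(.018,.022,.025,.027)])
c,im,s=pickle.load(open('pics/m0.pkl','rb'))
# middle washer: dark rim row profile along the columns of its extremes
for x in (-.026,-.02,0,.02,.026):
    P=np.array([.5237,.0253,.04])+x*np.array([.9895,-.144,0]);u=proj(c,P);print(np.round(u),im[int(u[1])-16:int(u[1])+17:2,int(round(u[0]))].mean(1).astype(int))
E
```

```text
t: 15.48
tool_pos: [0.5241, 0.0232, 0.2761]
force: [0.1, -0.3, -0.5]
m0 15.47 [524.1  23.2 276.1] ytool yaw -8.34 op 0.0697 q [-0.05  0.03  1.84  0.    1.28  0.09] F [ 0.1 -0.3 -0.5]
s1 [176, 194, 173, 165]
p1 [132, 149, 161, 164]
[218. 212.] [132 132 133 132 134 134 132  95  80  81  84  89  92  98 128 130 131]
[227. 212.] [130 123 133 134 121  81  80  85  85  88  89  87  92  98 102  99 116]
[257. 212.] [136 100 118 111  82  79  91 116 113 114 113 113 116 116 127 157 155]
[287. 212.] [132 122 132 132 117  81  79  82  80  84  90  88  89  94  97 114 132]
[296. 212.] [135 133 134 134 132 132 128 105  81  79  81  87  87 109 132 132 128]
```

```bash
python3 -m handwheel '[[0,-0.05,-3,0,0.25],[0,0,-2.8,0,0.25],[0,0,0,0,0.25],[0,0,0,0,0.25]]' 12 | sed -n '1,2p;4p'; python3 -m handwheel '[[0,0,0,0,1],[0,0,0,0,1],[0,0,0,0,1],[0,0,0,0,1],[0,0,0.7,0,1],[0,0,0,0,1],[0,0,0,0,1]]' 12;python3 snap.py m1
```

```text
t: 16.02
tool_pos: [0.5248, 0.0221, 0.219]
force: [0.8, 0.7, 0.3]
t: 16.9
tool_pos: [0.5239, 0.0223, 0.224]
orientation: [2.377, 2.053, 0.0]
force: [-0.5, 0.5, 0.0]
opening: 0.0555
gripper_force: 12.0
m1 16.9 [523.9  22.3 224. ] ytool yaw -8.37 op 0.0555 q [-0.06  0.09  1.87 -0.    1.17  0.09] F [-0.5  0.5  0. ]
```

```bash
python3 -m handwheel '[[-0.05,-0.35,0.03,0,1],[-0.05,-0.35,0.03,0,1],[-0.05,-0.355,-0.11,0,1],[-0.05,-0.355,-0.11,0,1],[0,0,0,0,1]]' 12 | sed -n '1,2p;4p'; python3 -m handwheel '[[-0.05,-0.325,-0.4,0,1],[-0.05,-0.325,-0.4,0,1],[0,0,0,0,1]]' 12 | sed -n '1,2p;4p';python3 snap.py m2
python3 -m handwheel '[[-0.01,-0.085,-0.5,0,1],[-0.01,-0.085,-0.5,0,1],[0,0,0,0,1],[0,0,0,0,1]]' 12 | sed -n '1,2p;4p'; python3 snap.py m3
python3 - <<'E'
import pickle,cv2,numpy as np
I=[pickle.load(open('pics/m%d.pkl'%i,'rb'))[1][130:340,130:390,::-1] for i in (2,3)]
cv2.imwrite('pics/m.png',cv2.resize(np.hstack(I),(790,320),interpolation=2))
from sp import *
im=pickle.load(open('pics/m3.pkl','rb'))[1]
print('hole',circ(im,258,244,36,10,26),'rim',circ(im,258,244,75,48,62))
E
```

```text
t: 17.58
tool_pos: [0.5217, 0.0079, 0.2221]
force: [-0.2, 1.6, 0.1]
t: 17.95
tool_pos: [0.5208, 0.0013, 0.214]
force: [1.0, 0.1, 0.7]
m2 17.95 [520.8   1.3 214. ] ytool yaw -8.39 op 0.0553 q [-0.1   0.1   1.89 -0.    1.15  0.05] F [1.  0.1 0.7]
t: 18.5
tool_pos: [0.5205, -0.0, 0.2041]
force: [1.3, -1.3, 1.2]
m3 18.5 [520.5  -0.  204.1] ytool yaw -8.36 op 0.0551 q [-0.1   0.11  1.89 -0.    1.14  0.05] F [ 1.3 -1.3  1.2]
hole [(np.float32(258.6), np.float32(251.4), np.float32(25.2))] rim [(np.float32(258.1), np.float32(244.1), np.float32(56.9)), (np.float32(254.4), np.float32(244.4), np.float32(53.2)), (np.float32(260.4), np.float32(241.1), np.float32(54.7)), (np.float32(257.9), np.float32(240.1), np.float32(56.1))]
```

```bash
cat >> sp.py <<'E'
def prof(n,cols=(257,),r0=160,r1=312,st=2):
    im=pickle.load(open('pics/%s.pkl'%n,'rb'))[1]
    for c in cols: print(n,'col',c,'from row',r0,im[r0:r1:st,c-1:c+2].mean((1,2)).astype(int).tolist())
def rowp(n,rows,c0=190,c1=326,st=2):
    im=pickle.load(open('pics/%s.pkl'%n,'rb'))[1]
    for r in rows: print(n,'row',r,'from col',c0,im[r-1:r+2,c0:c1:st].mean((0,2)).astype(int).tolist())
E
python3 - <<'E'
from sp import *
prof('m2');prof('m3',(245,257,270));rowp('m3',(245,252))
# expected hollow-down rows for tilt of the washer plane (t>0: +x side up), pivot at tool x=x0
for d in(.177,.180):
  for t in(-20,-10,0,10,20,30):
    c,s=np.cos(np.radians(t)),np.sin(np.radians(t))
    P=lambda x,h:tp([x*c-h*s,0,d-x*s-h*c])[1]  # h above band
    print(d,t,'rimtop %.0f hole %.0f %.0f'%(P(.028,0),P(.012,.0085),P(-.012,.0085)))
E
```

```text
m2 col 257 from row 160 [189, 189, 188, 185, 185, 158, 102, 102, 102, 137, 183, 189, 172, 130, 131, 127, 109, 110, 109, 106, 108, 108, 108, 108, 108, 106, 111, 120, 126, 130, 144, 182, 159, 170, 171, 161, 140, 140, 133, 119, 118, 116, 117, 118, 121, 118, 117, 115, 115, 114, 113, 113, 111, 111, 126, 119, 112, 107, 108, 105, 100, 99, 97, 98, 96, 85, 51, 51, 58, 57, 60, 65, 65, 67, 69, 70]
m3 col 245 from row 160 [189, 189, 189, 188, 187, 148, 112, 103, 104, 105, 150, 185, 189, 187, 153, 115, 135, 114, 110, 128, 129, 127, 127, 126, 128, 127, 128, 127, 128, 128, 127, 126, 126, 125, 119, 116, 116, 116, 120, 122, 121, 119, 123, 149, 118, 114, 114, 114, 113, 114, 111, 112, 112, 112, 110, 103, 78, 92, 98, 99, 95, 86, 88, 87, 87, 75, 48, 52, 58, 57, 60, 66, 64, 67, 67, 70]
m3 col 257 from row 160 [188, 189, 189, 188, 189, 186, 118, 103, 105, 105, 148, 185, 188, 180, 147, 127, 133, 102, 125, 126, 128, 129, 128, 127, 127, 128, 128, 128, 128, 129, 130, 128, 127, 119, 113, 115, 158, 186, 186, 175, 174, 173, 146, 119, 116, 133, 134, 134, 133, 130, 115, 114, 113, 114, 112, 110, 110, 84, 94, 112, 10
[... 796 characters left out ...]
 col 190 [82, 56, 37, 36, 34, 35, 91, 94, 96, 93, 94, 93, 94, 94, 94, 94, 93, 97, 100, 99, 100, 91, 113, 112, 113, 114, 114, 113, 115, 116, 115, 132, 133, 135, 133, 132, 132, 131, 129, 129, 127, 127, 131, 132, 132, 133, 127, 98, 99, 99, 98, 95, 94, 93, 93, 95, 94, 94, 95, 95, 94, 93, 45, 36, 36, 38, 43, 77]
0.177 -20 rimtop 198 hole 229 281
0.177 -10 rimtop 198 hole 233 283
0.177 0 rimtop 199 hole 237 284
0.177 10 rimtop 203 hole 242 284
0.177 20 rimtop 209 hole 248 283
0.177 30 rimtop 216 hole 253 281
0.18 -20 rimtop 196 hole 227 277
0.18 -10 rimtop 196 hole 231 279
0.18 0 rimtop 198 hole 235 280
0.18 10 rimtop 201 hole 240 281
0.18 20 rimtop 207 hole 245 280
0.18 30 rimtop 214 hole 251 278
```

Row profiles show the middle washer lying dome up, hole rows 227-274, about 8° short of level. I'll press 3 mm further.

```bash
python3 -m handwheel '[[0,0,-0.3,0,1],[0,0,0,0,1],[0,0,0,0,1]]' 12 | sed -n '1,2p;4p'; python3 -m handwheel '[[0,0,3,0,1],[0,0,5,0,1],[0,0,4.2,0,1],[0,-4.7,0,0,1],[0,-4.7,0,0,1],[0,-4.7,0,0,1],[0,-4.7,0,0,1],[0,-4.7,0,0,1],[0,0,0,0,1],[0,0,0,0,1]]' 16| sed -n '1,2p;4p'; python3 snap.py m4; python3 - <<'E'
from sp import *
c,im,s=pickle.load(open('pics/m4.pkl','rb'))
prof('m4');rowp('m4',(250,))
h=proj(c,[.5205,-.162,.113]);print(h,'head',circ(im,*h,36,10,24),'hole',circ(im,258,250,36,20,27))
E
```

```text
t: 18.92
tool_pos: [0.5205, 0.0001, 0.2012]
force: [0.1, -0.0, 2.3]
t: 20.18
tool_pos: [0.5203, -0.2347, 0.3226]
force: [-1.2, -0.7, -0.6]
m4 20.18 [ 520.3 -234.7  322.6] ytool yaw -8.40 op 0.0554 q [-0.51  0.11  1.67  0.    1.37 -0.37] F [-1.2 -0.7 -0.6]
m4 col 257 from row 160 [123, 125, 133, 138, 139, 139, 140, 140, 140, 138, 137, 139, 140, 139, 140, 139, 137, 138, 117, 108, 140, 141, 142, 143, 141, 140, 140, 140, 141, 140, 139, 140, 140, 139, 137, 125, 117, 118, 148, 172, 172, 173, 171, 171, 171, 172, 172, 173, 173, 173, 173, 172, 171, 170, 170, 170, 159, 100, 105, 117, 106, 96, 89, 90, 89, 79, 54, 57, 65, 64, 65, 70, 69, 73, 72, 74]
m4 row 250 from col 190 [89, 80, 43, 39, 39, 39, 95, 97, 96, 96, 98, 98, 98, 99, 99, 100, 99, 100, 102, 101, 102, 107, 163, 170, 172, 171, 168, 167, 168, 170, 173, 172, 172, 171, 172, 173, 171, 171, 170, 168, 167, 168, 168, 168, 171, 171, 126, 103, 103, 104, 101, 100, 101, 101, 100, 99, 99, 100, 101, 101, 101, 100, 58, 47, 46, 51, 73, 92]
[239.56864758 103.4867466 ] head [(np.float32(238.6), np.float32(105.9), np.float32(11.5)), (np.float32(240.4), np.float32(105.6), np.float32(20.3)), (np.float32(235.9), np.float32(103.9), np.float32(23.0)), (np.float32(245.1), np.float32(105.4), np.float32(15.9))] hole [(np.float32(261.1), np.float32(249.9), np.float32(22.9))]
```

```bash
python3 - <<'E'
from sp import *
for n in('g2','m1'): prof(n,(206,209,213,302,306,309),226,282,2)
prof('s1',(257,),180,290);
rowp('m4',(244,248,252,256),196,216,1);rowp('s1',(244,248,252,256),196,216,1)
E
```

```text
g2 col 206 from row 226 [129, 125, 121, 120, 113, 110, 88, 76, 76, 76, 76, 78, 76, 76, 76, 77, 76, 82, 82, 92, 107, 123, 132, 119, 119, 117, 116, 115]
g2 col 209 from row 226 [111, 113, 111, 110, 109, 80, 76, 76, 77, 76, 76, 74, 73, 71, 73, 73, 75, 77, 81, 85, 86, 131, 162, 160, 159, 156, 148, 143]
g2 col 213 from row 226 [122, 121, 122, 106, 79, 79, 79, 78, 78, 77, 77, 73, 73, 69, 69, 66, 70, 74, 76, 79, 87, 89, 127, 161, 163, 162, 163, 163]
g2 col 302 from row 226 [137, 135, 122, 116, 87, 84, 88, 88, 79, 78, 75, 77, 73, 71, 70, 68, 71, 74, 78, 85, 97, 97, 117, 160, 162, 161, 162, 162]
g2 col 306 from row 226 [142, 138, 129, 122, 118, 97, 83, 81, 79, 78, 76, 74, 75, 72, 73, 74, 77, 78, 85, 91, 99, 151, 157, 164, 164, 163, 162, 162]
g2 col 309 from row 226 [142, 141, 139, 126, 121, 117, 98, 80, 77, 79, 78, 77, 77, 76, 77, 77, 78, 81, 86, 99, 118, 155, 158, 164, 163, 163, 164, 162]
m1 col 206 from row 226 [123, 122, 121, 120, 120, 119, 119, 104, 76, 73, 76, 77, 77, 77, 80, 80, 83, 81, 90, 109, 129, 144, 161, 162, 160, 159, 148, 147]
m1 col 209 from row 226 [123, 122, 121, 121, 120, 12
[... 1210 characters left out ...]
 100, 99, 100]
m4 row 252 from col 196 [38, 37, 39, 37, 40, 52, 87, 97, 98, 98, 97, 97, 97, 96, 98, 97, 96, 98, 98, 98]
m4 row 256 from col 196 [38, 37, 39, 37, 38, 38, 55, 89, 96, 97, 97, 98, 96, 96, 97, 97, 97, 97, 98, 97]
s1 row 244 from col 196 [60, 44, 38, 40, 44, 73, 102, 106, 105, 106, 106, 105, 103, 101, 101, 102, 100, 101, 101, 101]
s1 row 248 from col 196 [38, 38, 36, 35, 41, 69, 101, 105, 105, 105, 105, 104, 104, 101, 101, 100, 101, 102, 101, 102]
s1 row 252 from col 196 [37, 34, 35, 41, 39, 62, 101, 105, 106, 105, 105, 105, 103, 100, 100, 101, 100, 100, 101, 101]
s1 row 256 from col 196 [35, 36, 37, 37, 38, 57, 101, 106, 105, 106, 106, 105, 104, 102, 101, 101, 101, 101, 101, 102]
```

```bash
python3 -m handwheel '[[0,3.5,0,0,1],[0,3.53,0,0,1],[0,0,0,0,1],[0,0,0,0,1]]' 12 | sed -n '1,2p;4p'; python3 snap.py m5;python3 -m handwheel '[[0,0,-1.3,0,1],[0,0,-1.3,0,1],[0,0,0,0,1]]' 8 | sed -n '1,2p;4p';python3 -m handwheel '[[0,0,-0.3,0,1],[0,0,0,0,1]]' 8 | sed -n '1,2p;4p';python3 snap.py m6; python3 -m handwheel '[[0,0,-0.25,0,1],[0,0,0,0,1]]' 8 | sed -n '1,2p;4p'; python3 snap.py m7; python3 - <<'E'
from sp import *
prof('m5');prof('m6');rowp('m6',(240,246,252,258,264),228,290,2);prof('m7');rowp('m7',(240,246,252,258,264),228,290,2)
E
```

```text
t: 20.72
tool_pos: [0.5207, -0.164, 0.3234]
force: [0.4, -0.6, -1.6]
m5 20.73 [ 520.7 -164.   323.4] ytool yaw -8.26 op 0.0552 q [-0.4   0.04  1.74 -0.    1.37 -0.25] F [ 0.4 -0.6 -1.6]
t: 21.15
tool_pos: [0.5197, -0.1648, 0.2948]
force: [-0.4, 0.5, -1.0]
t: 21.4
tool_pos: [0.5206, -0.1648, 0.2942]
force: [0.8, 0.1, -0.3]
m6 21.4 [ 520.6 -164.8  294.2] ytool yaw -8.37 op 0.0554 q [-0.4   0.07  1.76  0.    1.31 -0.25] F [ 0.8  0.1 -0.3]
t: 21.7
tool_pos: [0.5206, -0.1647, 0.2916]
force: [-0.1, -1.2, -1.5]
m7 21.7 [ 520.6 -164.7  291.6] ytool yaw -8.36 op 0.0557 q [-0.4   0.07  1.77  0.    1.31 -0.25] F [-0.1 -1.2 -1.5]
m5 col 257 from row 160 [103, 77, 101, 101, 101, 112, 127, 122, 116, 108, 106, 105, 107, 109, 110, 108, 94, 84, 89, 109, 138, 140, 141, 141, 139, 137, 137, 138, 138, 138, 138, 138, 139, 137, 136, 122, 114, 115, 135, 151, 139, 97, 106, 107, 119, 169, 171, 170, 170, 168, 167, 166, 168, 167, 169, 168, 158, 94, 94, 104, 102, 93, 87, 87, 87, 80, 52, 56, 63, 64, 64, 70, 69, 71, 72, 75]
m6 col 257 from row 160 [137, 138, 134, 94, 75, 99, 100, 101, 100, 117, 117, 125, 120, 113,
[... 1713 characters left out ...]
 115, 116, 114]
m7 row 246 from col 228 [102, 101, 108, 107, 102, 84, 88, 92, 92, 93, 99, 103, 105, 104, 103, 105, 112, 151, 152, 145, 128, 126, 120, 87, 85, 96, 123, 100, 101, 101, 111]
m7 row 252 from col 228 [99, 99, 96, 102, 100, 82, 84, 90, 91, 102, 102, 103, 103, 104, 103, 104, 104, 131, 149, 150, 151, 129, 122, 88, 83, 108, 119, 111, 98, 99, 101]
m7 row 258 from col 228 [100, 100, 86, 101, 105, 105, 88, 82, 88, 95, 105, 106, 110, 111, 112, 122, 154, 154, 148, 148, 134, 117, 110, 87, 103, 106, 105, 86, 102, 104, 102]
m7 row 264 from col 228 [102, 101, 103, 94, 90, 111, 109, 106, 101, 93, 88, 88, 96, 103, 105, 107, 141, 134, 116, 109, 106, 105, 105, 108, 110, 97, 90, 115, 117, 115, 113]
```

The head sits inside the hole in the last profiles: columns 238-275 against 234-281, with the hole offset near 2.6 mm and the spindle at 2.6-3.1 mm. They are aligned, so I continue down.

```bash
python3 -m handwheel '[[-0.03,0,-0.3,0,1],[0,0,-0.4,0,1],[0,0,-0.4,0,1],[0,0,0,0,1]]' 8 | sed -n '1,2p;4p';python3 -m handwheel '[[0,0,-0.5,0,1],[0,0,-0.5,0,1],[0,0,-0.4,0,1],[0,0,0,0,1]]' 8 | sed -n '1,2p;4p'
```

```text
t: 22.25
tool_pos: [0.5201, -0.1646, 0.2801]
force: [-0.3, 0.1, -1.0]
t: 22.75
tool_pos: [0.5202, -0.1647, 0.2664]
force: [0.6, -0.0, -0.6]
```

```bash
python3 -m handwheel '[[0,0,-0.3,0,1],[0,0,-0.2,0,1],[0,0,0,0,1]]' 8 | sed -n '1,2p;4p';python3 -m handwheel '[[0,0,-0.15,0,1],[0,0,0,0,1]]' 8 | sed -n '1,2p;4p'
```

```text
t: 23.12
tool_pos: [0.5207, -0.1649, 0.2622]
force: [1.8, -0.3, 1.9]
t: 23.38
tool_pos: [0.5205, -0.1648, 0.2605]
force: [2.2, -0.4, 3.5]
```

```bash
python3 -m handwheel '[[0,0,0,0,0.25],[0,0,0,0,0.25],[0,0,0,0,0.25],[0,0,3,0,0.25],[0,0,3.5,0,0.25],[0,0,3.5,0,0.25],[0,0,0,0,0.25]]' 10 | sed -n '1,2p;4,5p';python3 -m handwheel '[[2.27,4.51,0,0,0.25],[2.27,4.51,0,0,0.25],[2.27,4.51,0,0,0.25],[2.27,4.51,0,0,0.25],[0,0,-4.5,0,0.25],[0,0,-4.5,0,0.25],[0,0,0,0,0.25],[0,0,0,0,0.25]]' 10; python3 snap.py n0;  python3 - <<'E'
from sp import *
c,im,s=pickle.load(open('pics/n0.pkl','rb'))
for x in (-.026,-.02,.02,.026):
    P=np.array([.5237,.0253,.04])+(.088+x)*np.array([.9895,-.144,0]);u=proj(c,P);print(np.round(u),im[int(u[1])-20:int(u[1])+21:2,int(round(u[0]))].mean(1).astype(int).tolist())
rowp('n0',(int(u[1])-2,),200,316)
E
```

```text
t: 24.25
tool_pos: [0.5212, -0.1651, 0.3638]
force: [-1.0, -0.1, -0.9]
opening: 0.07
t: 25.25
tool_pos: [0.6114, 0.0155, 0.2712]
orientation: [2.378, 2.053, 0.001]
force: [0.1, -0.1, 1.1]
opening: 0.0696
gripper_force: 0.0
n0 25.25 [611.4  15.5 271.2] ytool yaw -8.38 op 0.0696 q [-0.06  0.26  1.59  0.    1.29  0.09] F [ 0.1 -0.1  1.1]
[218. 222.] [135, 134, 134, 133, 134, 120, 85, 82, 78, 82, 79, 82, 83, 87, 113, 116, 116, 119, 164, 167, 166]
[227. 222.] [134, 136, 125, 85, 86, 85, 83, 83, 81, 78, 73, 69, 69, 74, 83, 88, 94, 116, 141, 167, 167]
[289. 222.] [129, 134, 126, 89, 83, 88, 88, 85, 82, 78, 78, 71, 73, 80, 90, 98, 93, 98, 97, 110, 132]
[298. 222.] [122, 120, 117, 117, 113, 102, 85, 82, 82, 83, 84, 82, 87, 91, 102, 103, 104, 105, 112, 151, 157]
n0 row 219 from col 200 [134, 133, 132, 133, 132, 133, 133, 119, 81, 79, 76, 74, 74, 75, 78, 79, 81, 83, 84, 88, 88, 91, 90, 94, 98, 102, 103, 107, 109, 110, 110, 109, 105, 102, 101, 95, 94, 91, 90, 89, 87, 86, 83, 83, 80, 80, 78, 78, 79, 81, 82, 109, 116, 127, 126, 127, 130, 129]
```

```bash
python3 -m handwheel '[[0,0,-2.8,0,0.25],[0,0,-2.5,0,0.25],[0,0,0,0,0.25],[0,0,0,0,0.25]]' 10 | sed -n '1,2p;4p'; python3 -m handwheel '[[0,0,0,0,1],[0,0,0,0,1],[0,0,0,0,1],[0,0,0,0,1],[0,0,0.7,0,1],[0,0,0,0,1],[0,0,0,0,1]]' 10;python3 snap.py n1; python3 -c "
from sp import *
prof('n1',(206,209,306,309),226,282)"
```

```text
t: 25.8
tool_pos: [0.6121, 0.0155, 0.2197]
force: [-0.3, 0.0, 0.3]
t: 26.68
tool_pos: [0.611, 0.0157, 0.2241]
orientation: [-2.377, -2.053, 0.0]
force: [1.0, 0.0, -0.7]
opening: 0.0552
gripper_force: 10.0
n1 26.68 [611.   15.7 224.1] ytool yaw -8.37 op 0.0552 q [-0.06  0.31  1.62 -0.    1.21  0.09] F [ 1.   0.  -0.7]
n1 col 206 from row 226 [123, 123, 122, 121, 121, 120, 121, 119, 105, 81, 76, 77, 77, 77, 76, 76, 76, 76, 77, 80, 83, 92, 113, 121, 155, 163, 162, 162]
n1 col 209 from row 226 [123, 122, 122, 122, 122, 121, 120, 94, 76, 76, 77, 75, 75, 73, 73, 72, 74, 74, 75, 75, 81, 85, 90, 115, 153, 163, 163, 163]
n1 col 306 from row 226 [133, 133, 132, 132, 122, 117, 115, 103, 81, 77, 77, 78, 77, 75, 73, 74, 74, 75, 76, 80, 84, 92, 95, 127, 162, 166, 164, 165]
n1 col 309 from row 226 [125, 125, 127, 126, 120, 112, 111, 112, 109, 89, 78, 79, 78, 77, 76, 76, 76, 76, 79, 84, 89, 114, 153, 167, 166, 165, 165, 165]
```

```bash
python3 -m handwheel '[[-0.06,-0.4,0.26,0,1],[-0.08,-0.53,-0.01,0,1],[-0.08,-0.53,-0.01,0,1],[0,0,0,0,1],[-0.07,-0.45,-0.27,0,1],[-0.07,-0.45,-0.27,0,1],[0,0,0,0,1]]' 10| sed -n '1,2p;4p';python3 -m handwheel '[[-0.04,-0.26,-0.42,0,1],[-0.04,-0.26,-0.42,0,1],[0,0,0,0,1],[0,0,0,0,1]]' 10| sed -n '1,2p;4p'; python3 snap.py n2;python3 - <<'E'
from sp import *
prof('n2',(250,257,264));rowp('n2',(244,),190,326)
for d in(.177,.180):
  for t in(-20,-10,0,10,20):
    c,s=np.cos(np.radians(t)),np.sin(np.radians(t))
    P=lambda x,h:tp([x*c+h*s,0,d-x*s+h*c])[1]  # h below band
    print(d,t,'rimtop %.0f see-through %.0f %.0f'%(P(.028,-.0015),P(.012,.0045),P(-.012,.0085)))
E
```

```text
t: 27.6
tool_pos: [0.6075, -0.0084, 0.221]
force: [0.4, -1.0, 1.1]
t: 28.1
tool_pos: [0.6067, -0.0133, 0.2127]
force: [0.9, -3.7, 1.2]
n2 28.1 [606.7 -13.3 212.7] ytool yaw -8.37 op 0.0555 q [-0.11  0.32  1.64 -0.    1.19  0.04] F [ 0.9 -3.7  1.2]
n2 col 250 from row 160 [189, 190, 189, 175, 118, 101, 103, 106, 168, 188, 188, 184, 133, 134, 136, 136, 135, 135, 136, 115, 127, 123, 120, 114, 107, 107, 105, 106, 106, 108, 109, 108, 109, 109, 155, 179, 177, 175, 171, 156, 165, 165, 150, 116, 115, 115, 115, 115, 116, 115, 116, 115, 116, 114, 101, 82, 98, 100, 101, 100, 99, 98, 98, 99, 100, 85, 48, 50, 59, 59, 58, 64, 63, 66, 67, 70]
n2 col 257 from row 160 [189, 189, 188, 148, 118, 102, 103, 106, 169, 188, 189, 179, 125, 136, 140, 143, 143, 142, 114, 97, 130, 123, 119, 111, 107, 105, 107, 106, 120, 148, 148, 140, 138, 141, 170, 177, 185, 184, 177, 148, 147, 118, 116, 115, 122, 133, 132, 128, 115, 116, 116, 116, 115, 115, 112, 86, 108, 109, 101, 100, 100, 98, 99, 100, 102, 86, 48, 49, 57, 55, 61, 64, 65, 67, 67, 70]
n2 col 264 from row 160 [189, 189, 176, 145, 118, 103, 102, 106, 168, 188,
[... 338 characters left out ...]
90 [86, 86, 79, 49, 38, 39, 82, 102, 101, 100, 96, 96, 96, 95, 95, 94, 93, 94, 93, 93, 94, 94, 92, 113, 114, 115, 116, 115, 156, 147, 145, 146, 143, 117, 115, 114, 116, 116, 115, 115, 117, 118, 117, 115, 113, 95, 96, 95, 96, 96, 95, 97, 99, 98, 100, 99, 96, 96, 99, 100, 101, 96, 41, 38, 39, 68, 91, 91]
0.177 -20 rimtop 197 see-through 229 275
0.177 -10 rimtop 198 see-through 228 272
0.177 0 rimtop 200 see-through 228 267
0.177 10 rimtop 205 see-through 228 263
0.177 20 rimtop 211 see-through 229 258
0.18 -20 rimtop 196 see-through 227 273
0.18 -10 rimtop 196 see-through 226 269
0.18 0 rimtop 199 see-through 226 265
0.18 10 rimtop 203 see-through 226 260
0.18 20 rimtop 209 see-through 227 256
```

```bash
python3 -m handwheel '[[0,0,3,0,1],[0,0,4,0,1],[0,0,4.2,0,1],[-2.16,-3.73,0,0,1],[-2.16,-3.73,0,0,1],[-2.16,-3.73,0,0,1],[-2.16,-3.73,0,0,1],[0,0,0,0,1],[0,0,0,0,1],[0,0,0,0,1]]' 14| sed -n '1,2p;4p'; python3 -m handwheel '[[0,0,-1.5,0,1],[0,0,0,0,1],[0,0,0,0,1]]' 12| sed -n '1,2p;4p'; python3 snap.py n3;python3 - <<'E'
from sp import *
prof('n3',(257,),190,300);rowp('n3',(236,242,248,254,260),228,290,2)
E
```

```text
t: 29.4
tool_pos: [0.5207, -0.1612, 0.3246]
force: [-0.3, -0.1, -0.8]
t: 29.78
tool_pos: [0.5202, -0.162, 0.3093]
force: [0.6, 0.0, -0.8]
n3 29.77 [ 520.2 -162.   309.3] ytool yaw -8.34 op 0.0555 q [-0.4   0.05  1.75  0.    1.34 -0.25] F [ 0.6  0.  -0.8]
n3 col 257 from row 190 [122, 122, 123, 121, 105, 132, 126, 121, 113, 110, 109, 108, 110, 133, 155, 157, 157, 157, 146, 128, 132, 137, 155, 167, 159, 152, 151, 151, 153, 153, 152, 155, 137, 99, 95, 124, 170, 171, 170, 168, 129, 94, 103, 105, 104, 104, 103, 103, 103, 104, 90, 53, 53, 62, 63]
n3 row 236 from col 228 [99, 99, 98, 99, 99, 96, 94, 85, 90, 95, 105, 109, 115, 129, 163, 167, 165, 161, 158, 123, 104, 100, 97, 94, 94, 112, 114, 112, 113, 114, 114]
n3 row 242 from col 228 [100, 100, 100, 98, 96, 97, 88, 82, 86, 90, 98, 103, 103, 105, 149, 154, 154, 152, 148, 145, 103, 94, 89, 86, 82, 95, 94, 103, 111, 109, 109]
n3 row 248 from col 228 [101, 100, 100, 86, 95, 94, 95, 90, 81, 85, 89, 103, 113, 151, 153, 152, 153, 153, 151, 148, 106, 85, 80, 80, 103, 107, 98, 100, 101, 101, 100]
n3 row 254 from col 228 [102, 102, 101, 95, 122, 106, 98, 96, 95, 91, 88, 99, 108, 117, 136, 132, 130, 128, 111, 81, 83, 88, 94, 94, 96, 98, 89, 103, 104, 103, 101]
n3 row 260 from col 228 [101, 101, 101, 102, 97, 122, 167, 168, 168, 169, 164, 157, 153, 137, 125, 128, 128, 134, 136, 146, 151, 158, 163, 167, 143, 103, 119, 118, 118, 119, 119]
```

```bash
python3 -m handwheel '[[0,0,-0.4,0,1],[0,0,-0.4,0,1],[0,0,-0.4,0,1],[0,0,0,0,1]]' 8 | sed -n '1,2p;4p';python3 -m handwheel '[[0,0,-0.4,0,1],[0,0,-0.4,0,1],[0,0,0,0,1]]' 8 | sed -n '1,2p;4p'
```

```text
t: 30.32
tool_pos: [0.5201, -0.1623, 0.2972]
force: [0.5, 0.7, -0.9]
t: 30.7
tool_pos: [0.5201, -0.1622, 0.2893]
force: [0.0, -0.7, -0.8]
```

```bash
python3 -m handwheel '[[0,0,-0.4,0,1],[0,0,-0.4,0,1],[0,0,0,0,1]]' 8 | sed -n '1,2p;4p';python3 -m handwheel '[[0,0,-0.2,0,1],[0,0,0,0,1]]' 8 | sed -n '1,2p;4p';python3 -m handwheel '[[0,0,-0.15,0,1],[0,0,0,0,1]]' 8 | sed -n '1,2p;4p'
```

```text
t: 31.08
tool_pos: [0.5201, -0.1622, 0.2813]
force: [-0.7, 0.6, -1.4]
t: 31.32
tool_pos: [0.5203, -0.1623, 0.2797]
force: [0.2, 0.1, -0.4]
t: 31.58
tool_pos: [0.5203, -0.1623, 0.2782]
force: [0.6, 0.3, 0.2]
```

The pack is on and no side forces showed. I release, then go to look at the keeper from two places.

```bash
python3 -m handwheel '[[0,0,0,0,0.25],[0,0,0,0,0.25],[0,0,0,0,0.25],[0,0,3,0,0.25],[0,0,3,0,0.25],[0,0,3,0,0.25]]' 10 | sed -n '1,2p;4,5p';python3 -m handwheel '[[-0.29,5.65,0,0.173,0.5],[-0.29,5.65,0,0.173,0.5],[-0.29,5.65,0,0.173,0.5],[-0.29,5.65,0,0.173,0.5],[-0.29,5.65,0,0.173,0.5],[-0.29,5.65,0,0.173,0.5],[-0.29,5.65,0,0.173,0.5],[0,0,0,0,0.5],[0,0,0,0,0.5],[0,0,0,0,0.5]]' 10 | sed -n '1,2p;4,5p'; python3 snap.py k0; python3 -m handwheel '[[-1.3,0.73,0,0,0.5],[-1.3,0.73,0,0,0.5],[0,0,0,0,0.5],[0,0,0,0,0.5]]' |sed -n 1,2p;  python3 snap.py k1; python3 - <<'E'
from sp import *
o=[]
for n in('k0','k1'):
    c,im,s=pickle.load(open('pics/%s.pkl'%n,'rb'));u=proj(c,[.465,.252,.004]);print(n,u)
    x,y=int(u[0])-65,max(int(u[1])-65,0);print('crop origin',x,y);o.append(cv2.resize(im[y:y+130,x:x+130,::-1],(390,390),interpolation=2))
cv2.imwrite('pics/k.png',np.hstack(o))
c=pickle.load(open('pics/v1.pkl','rb'))[0]
print('drum',[np.round(onz(c,u,v,.1)*1000) for u,v in((370,88),(370,165),(440,165))], 'vial',np.round(onz(c,334,35,.04)*1000))
E
```

```text
t: 32.33
tool_pos: [0.5202, -0.1622, 0.3693]
force: [1.2, 0.3, 0.2]
opening: 0.0697
t: 33.58
tool_pos: [0.5003, 0.232, 0.3683]
force: [-0.2, 0.9, -0.4]
opening: 0.0465
k0 33.58 [500.3 232.  368.3] ytool yaw 60.89 op 0.0465 q [ 0.34  0.02  1.67 -0.    1.45 -0.72] F [-0.2  0.9 -0.4]
t: 34.12
tool_pos: [0.4738, 0.2479, 0.3685]
k1 34.12 [473.8 247.9 368.5] ytool yaw 61.05 op 0.0466 q [ 0.39 -0.03  1.72 -0.    1.45 -0.68] F [ 0.2 -0.2  0.3]
k0 [258.06810139 136.25378953]
crop origin 193 71
k1 [256.83655024 166.62595271]
crop origin 191 101
drum [array([544., 270., 100.]), array([542., 208., 100.]), array([600., 200., 100.])] vial [532. 321.  40.]
```

View pics/k.png

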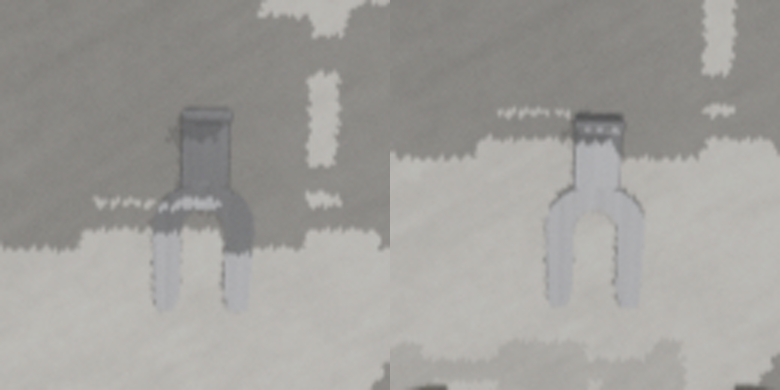

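The crops show the keeper lying tab up-image and tines down-image, its handle 16 mm wide. In the right crop the handle mid-line is at column 598, the fork mid-line at 593, the slot's closed end at row 211, the tips at row 307 and the tab top at row 117. It is nearly parallel to the tool already.

```bash
python3 - <<'E'
from sp import *
V={n:pickle.load(open('pics/%s.pkl'%n,'rb')) for n in('k0','k1')}
org={'k0':(193,71,0),'k1':(191,101,390)}
def px(n,x,y): o=org[n];return (o[0]+(x-o[2])/3,o[1]+y/3)
def w(n,x,y,z): return onz(V[n][0],*px(n,x,y),z)*1000
for n,H,F,S,T,Tb in(('k0',(206,165),(201,250),(203,208),(201,311),(206.5,110)),('k1',(598,180),(593,250),(594,211),(593,307),(598.5,117))):
    h,f,s,t=[w(n,*p,.004) for p in(H,F,S,T)];d=f-h;a=np.arctan2(d[1],d[0]);u=np.array([np.cos(a),np.sin(a),0])
    print(n,'dir %.1f'%np.degrees(a),'origin from slot',np.round(s+7.5*u,1),'from tips',np.round(t-27*u,1),'tab top',np.round(w(n,*Tb,.026),1),'tab from slot',np.round(s+7.5*u-38*u,1),'tips-slot',np.linalg.norm(t-s).round(1))
p=tri([ray(V['k0'][0],*px('k0',206.5,110)),ray(V['k1'][0],*px('k1',598.5,117))]);print('tabtop tri',np.round(p[0]*1000,1),p[1])
p=tri([ray(V['k0'][0],*px('k0',201,311)),ray(V['k1'][0],*px('k1',593,307))]);print('tips tri',np.round(p[0]*1000,1),p[1])
E
```

```text
k0 dir -32.3 origin from slot [476.1 248.3   4. ] from tips [477.3 249.2   4. ] tab top [442.3 268.5  26. ] tab from slot [444.  268.6   4. ] tips-slot 35.0
k1 dir -32.8 origin from slot [476.7 247.5   4. ] from tips [477.4 249.4   4. ] tab top [441.1 269.2  26. ] tab from slot [444.7 268.1   4. ] tips-slot 34.2
tabtop tri [442.5 268.6  10.9] [np.float64(2.242646964751339e-05), np.float64(2.2426469647446863e-05)]
tips tri [500.1 234.8   4.3] [np.float64(8.573755122504257e-06), np.float64(8.573755122577913e-06)]
```

```bash
python3 -m handwheel '[[-1.5,1.05,-4,-0.061,0.5],[-1.44,1.02,-4,0,0.5],[0,0,-4,0,0.5],[0,0,0,0,0.5],[0,0,0,0,0.5],[0,0,0,0,0.5]]' 30; python3 snap.py k2
```

```text
t: 34.92
tool_pos: [0.4458, 0.2688, 0.2507]
orientation: [0.878, 3.013, 0.004]
force: [-0.2, 0.2, 0.6]
opening: 0.0462
gripper_force: 0.0
k2 34.92 [445.8 268.8 250.7] ytool yaw 57.50 op 0.0462 q [ 0.44  0.05  1.87 -0.    1.22 -0.56] F [-0.2  0.2  0.6]
```

```bash
python3 - <<'E'
from sp import *
c,im,s=pickle.load(open('pics/k2.pkl','rb'))
for P in ([.4446,.2686,.026],[.4446,.2686,.026+.0],[.4768,.2484,.004]): print(proj(c,P))
u=proj(c,[.4446,.2686,.026]);rowp('k2',(int(u[1])-14,int(u[1])-7,int(u[1]),int(u[1])+7,int(u[1])+14),220,300,2);prof('k2',(250,257,264),150,300)
E
```

```text
[255.20197868 219.32780853]
[255.20197868 219.32780853]
[255.74459372 258.99032254]
k2 row 205 from col 220 [159, 160, 179, 171, 172, 161, 161, 173, 171, 171, 159, 127, 109, 107, 107, 104, 106, 105, 102, 102, 101, 98, 112, 166, 159, 175, 179, 142, 138, 138, 138, 138, 138, 140, 138, 138, 139, 141, 141, 141]
k2 row 212 from col 220 [180, 180, 181, 180, 181, 180, 180, 179, 178, 176, 163, 95, 85, 88, 88, 89, 91, 89, 90, 89, 89, 88, 92, 176, 179, 180, 181, 181, 179, 149, 142, 160, 159, 151, 149, 144, 163, 162, 150, 166]
k2 row 219 from col 220 [178, 178, 180, 181, 181, 181, 181, 179, 170, 173, 162, 118, 123, 122, 125, 124, 122, 124, 124, 122, 125, 124, 126, 162, 183, 183, 184, 183, 183, 183, 183, 183, 184, 185, 184, 186, 187, 186, 186, 186]
k2 row 226 from col 220 [182, 182, 181, 180, 180, 180, 180, 180, 180, 178, 178, 168, 167, 172, 172, 173, 162, 165, 165, 165, 163, 165, 161, 164, 168, 167, 167, 167, 167, 169, 168, 168, 168, 168, 169, 173, 183, 185, 186, 184]
k2 row 233 from col 220 [164, 172, 168, 166, 168, 165, 171, 165, 166, 169, 166, 158, 149, 167, 165, 160, 160, 162, 163, 163, 161,
[... 571 characters left out ...]
 139, 137, 137, 137, 137, 135, 136, 146, 177, 175, 140, 136, 137, 136, 136, 124, 89, 88, 89, 91, 89, 114, 126, 121, 174, 167, 164, 164, 163, 163, 163, 163, 167, 159, 156, 156, 157, 156, 164, 166, 166, 170, 170, 171, 170, 171, 171, 171, 170, 172, 171, 168, 169, 166, 163, 164, 164, 164, 142, 62, 61, 70, 68]
k2 col 264 from row 150 [138, 137, 137, 139, 137, 136, 138, 139, 142, 142, 142, 139, 138, 139, 138, 136, 136, 139, 140, 156, 182, 166, 140, 136, 136, 139, 139, 132, 109, 107, 102, 99, 98, 119, 126, 129, 162, 158, 157, 158, 157, 158, 155, 156, 151, 152, 160, 160, 160, 159, 159, 161, 165, 166, 171, 167, 167, 158, 170, 166, 169, 170, 169, 169, 159, 165, 167, 166, 166, 166, 144, 61, 61, 67, 67]
```

```bash
python3 -m handwheel '[[-0.27,-0.09,-2.5,0,0.5],[0,0,-2.3,0,0.5],[0,0,-1,0,0.5],[0,0,0,0,0.5],[0,0,0,0,0.5]]' 30| sed -n '1,2p;4p'; python3 -m handwheel '[[0,0,0,0,1],[0,0,0,0,1],[0,0,0,0,1],[0,0,0,0,1]]' 30; python3 -m handwheel '[[0,0,1,0,1],[0,0,2,0,1],[0,0,0,0,1],[0,0,0,0,1]]' 40; python3 snap.py k3; python3 - <<'E'
from sp import *
rowp('k3',(336,342,348,354,360),200,316,2); rowp('k3',(220,230,240,250,260,270,280),230,286,2)
for x in (-.038,-.055,-.065): print(x,tp([x,-.017,.176]),tp([x,.017,.176]),tp([x,.0075,.176]))
E
```

```text
t: 35.6
tool_pos: [0.4426, 0.2679, 0.1916]
force: [0.5, 0.2, 0.2]
t: 36.1
tool_pos: [0.4419, 0.2677, 0.1905]
orientation: [0.878, 3.016, 0.0]
force: [1.1, 0.2, 1.3]
opening: 0.0154
gripper_force: 30.0
t: 36.6
tool_pos: [0.4418, 0.2675, 0.2202]
orientation: [0.878, 3.016, 0.0]
force: [-0.7, 0.6, -1.1]
opening: 0.0152
gripper_force: 40.0
k3 36.6 [441.8 267.5 220.2] ytool yaw 57.53 op 0.0152 q [ 0.45  0.08  1.9   0.    1.17 -0.56] F [-0.7  0.6 -1.1]
k3 row 336 from col 200 [42, 40, 41, 40, 40, 43, 38, 94, 93, 74, 65, 49, 78, 80, 80, 81, 125, 168, 157, 158, 160, 154, 156, 159, 157, 138, 180, 180, 190, 194, 193, 193, 193, 191, 189, 189, 188, 189, 175, 158, 157, 151, 85, 81, 82, 81, 53, 69, 64, 76, 85, 52, 40, 43, 44, 43, 40, 43]
k3 row 342 from col 200 [38, 40, 39, 41, 42, 43, 34, 71, 88, 75, 50, 39, 78, 80, 81, 83, 168, 176, 159, 157, 159, 155, 155, 157, 156, 153, 176, 177, 179, 191, 193, 192, 191, 190, 191, 190, 192, 192, 188, 160, 156, 155, 94, 83, 82, 81, 51, 42, 67, 84, 80, 40, 41, 46, 41, 44, 42, 41]
k3 row 348 from col 200 [40, 37, 41, 41, 42, 43, 35, 31, 32, 35, 34, 36, 76, 80, 80
[... 1414 characters left out ...]
 col 230 [96, 97, 96, 62, 39, 40, 76, 81, 79, 83, 81, 83, 84, 84, 83, 83, 83, 84, 83, 83, 83, 83, 48, 39, 45, 93, 97, 96]
k3 row 270 from col 230 [95, 96, 85, 37, 36, 45, 109, 120, 116, 115, 118, 120, 119, 122, 124, 128, 119, 110, 108, 110, 109, 104, 52, 37, 39, 55, 96, 97]
k3 row 280 from col 230 [95, 94, 43, 37, 36, 42, 122, 126, 154, 164, 164, 165, 165, 165, 166, 168, 167, 168, 166, 167, 169, 164, 80, 35, 38, 39, 75, 95]
-0.038 [225.10345    320.79812136] [289.77655    320.79812136] [271.706125   320.79812136]
-0.055 [225.87569471 348.28833823] [289.00430529 348.28833823] [271.36542881 348.28833823]
-0.065 [226.31296512 363.85420518] [288.56703488 363.85420518] [271.17251539 363.85420518]
```

The keeper is held, but its tines' mid-line is at column 263.5-264 at row 342, which is a 3.2° yaw in the grip. I'll compensate with the spin and come in towards -y, at the height between rim and head.

```bash
python3 -m handwheel '[[0,0,5.1,0,1],[0,0,5.1,0,1],[1.306,-4.92,0,-0.1723,1],[1.306,-4.92,0,-0.1723,1],[1.306,-4.92,0,-0.1723,1],[1.306,-4.92,0,-0.1723,1],[1.306,-4.92,0,-0.1723,1],[1.306,-4.92,0,-0.1723,1],[1.306,-4.92,0,-0.1723,1],[0,0,0,0,1]]' 40 | sed -n '1,3p'; python3 -m handwheel '[[0,0,0,0,1],[0,0,0,0,1]]' 40 | sed -n '1,2p'; python3 snap.py k4; python3 - <<'E'
from sp import *
rowp('k4',(336,339,342,345,348,351),224,296,1); prof('k4',(257,),220,290,1)
E
```

```text
t: 37.9
tool_pos: [0.5334, -0.0799, 0.3214]
orientation: [-2.44, -1.979, 0.002]
t: 38.15
tool_pos: [0.5331, -0.0756, 0.3219]
k4 38.15 [533.1 -75.6 321.9] ytool yaw -11.45 op 0.0151 q [-0.24  0.02  1.76  0.    1.36 -0.04] F [ 0.  -0.6 -0.3]
k4 row 336 from col 224 [72, 73, 74, 74, 72, 72, 74, 78, 102, 139, 144, 146, 146, 147, 147, 147, 148, 146, 142, 143, 144, 146, 146, 146, 146, 140, 108, 86, 89, 95, 99, 106, 106, 100, 99, 92, 83, 82, 75, 73, 74, 73, 73, 74, 76, 78, 82, 86, 91, 99, 98, 101, 119, 145, 147, 146, 145, 144, 140, 103, 76, 73, 73, 73, 72, 72, 73, 70, 42, 45, 65, 57]
k4 row 339 from col 224 [71, 73, 73, 73, 74, 73, 73, 86, 127, 150, 151, 148, 148, 147, 146, 147, 147, 146, 143, 141, 143, 145, 145, 146, 146, 141, 121, 105, 109, 116, 117, 111, 106, 87, 73, 75, 76, 78, 79, 78, 79, 80, 78, 79, 76, 78, 80, 77, 76, 80, 90, 96, 108, 143, 148, 146, 145, 144, 141, 117, 79, 72, 73, 72, 72, 72, 73, 69, 38, 30, 51, 57]
k4 row 342 from col 224 [71, 74, 73, 72, 72, 71, 75, 96, 147, 154, 154, 150, 147, 146, 146, 146, 148, 147, 144, 142, 143, 144, 145, 146, 146, 144, 132, 104, 105, 103, 91,
[... 911 characters left out ...]
ol 224 [66, 71, 72, 72, 72, 73, 93, 144, 154, 156, 155, 156, 154, 148, 146, 146, 146, 147, 145, 143, 141, 143, 143, 145, 148, 148, 113, 99, 102, 106, 110, 115, 116, 114, 105, 107, 108, 109, 114, 114, 114, 116, 117, 117, 116, 114, 114, 114, 114, 115, 114, 115, 115, 112, 112, 112, 123, 136, 142, 145, 136, 84, 73, 72, 73, 73, 69, 64, 32, 27, 27, 22]
k4 col 257 from row 220 [180, 172, 169, 169, 169, 170, 171, 171, 172, 178, 183, 175, 152, 133, 115, 101, 99, 110, 132, 149, 160, 166, 154, 110, 84, 79, 80, 80, 79, 79, 80, 79, 78, 79, 78, 79, 77, 77, 78, 77, 79, 77, 77, 82, 92, 102, 105, 103, 103, 102, 100, 98, 103, 103, 103, 104, 103, 103, 103, 104, 104, 104, 102, 104, 103, 102, 102, 103, 102, 101]
```

```bash
python3 -m handwheel '[[-0.02,0,-1.5,0,1],[0,0,-1.42,0,1],[0,0,0,0,1],[0,0,0,0,1]]' 45 | sed -n '1,2p;4p'; python3 -m handwheel '[[-0.07,-0.5,0,0,1],[-0.07,-0.5,0,0,1],[0,0,0,0,1]]' | sed -n '1,2p;4p';python3 -m handwheel '[[-0.07,-0.5,0,0,1],[-0.07,-0.5,0,0,1],[0,0,0,0,1]]' | sed -n '1,2p;4p'; python3 snap.py k5;  python3 - <<'E'
from sp import *
rowp('k5',(336,342,348,351,354),224,296,2)
E
```

```text
t: 38.7
tool_pos: [0.533, -0.0767, 0.2929]
force: [0.3, -0.2, -0.5]
t: 39.08
tool_pos: [0.5317, -0.0874, 0.2934]
force: [0.5, 0.0, -0.8]
t: 39.45
tool_pos: [0.5303, -0.0972, 0.2932]
force: [-0.5, 0.1, 0.1]
k5 39.45 [530.3 -97.2 293.2] ytool yaw -11.61 op 0.015 q [-0.28  0.05  1.78 -0.    1.31 -0.07] F [-0.5  0.1  0.1]
k5 row 336 from col 224 [73, 75, 74, 74, 91, 127, 151, 149, 150, 146, 146, 149, 149, 114, 101, 102, 99, 88, 77, 73, 76, 77, 79, 86, 98, 100, 109, 151, 147, 142, 76, 73, 74, 73, 42, 60]
k5 row 342 from col 224 [72, 74, 74, 75, 128, 138, 150, 148, 149, 147, 141, 138, 102, 95, 89, 79, 83, 88, 88, 89, 93, 93, 92, 95, 90, 79, 86, 103, 144, 146, 84, 75, 73, 73, 36, 34]
k5 row 348 from col 224 [61, 73, 74, 84, 143, 147, 147, 148, 149, 143, 134, 95, 78, 90, 98, 100, 103, 105, 106, 110, 110, 112, 113, 109, 109, 108, 109, 104, 95, 132, 110, 74, 75, 71, 32, 26]
k5 row 351 from col 224 [60, 75, 74, 89, 147, 147, 148, 149, 148, 125, 99, 82, 86, 98, 102, 103, 105, 108, 111, 113, 115, 115, 114, 113, 112, 113, 113, 111, 104, 105, 124, 74, 75, 71, 32, 24]
k5 row 354 from col 224 [52, 74, 74, 102, 157, 155, 157, 153, 153, 153, 135, 93, 93, 100, 105, 106, 108, 111, 117, 117, 118, 120, 116, 115, 117, 117, 116, 114, 112, 111, 131, 75, 74, 72, 31, 27]
```

No contact force, and the tines already straddle the neck. I continue.

```bash
python3 -m handwheel '[[-0.07,-0.5,0,0,1],[-0.07,-0.5,0,0,1],[0,0,0,0,1]]' | sed -n '1,2p;4p';python3 -m handwheel '[[-0.07,-0.5,0,0,1],[-0.07,-0.5,0,0,1],[0,0,0,0,1]]' | sed -n '1,2p;4p'; python3 -m handwheel '[[-0.05,-0.35,0,0,1],[0,0,0,0,1]]' | sed -n '1,2p;4p'
```

```text
t: 39.88
tool_pos: [0.5289, -0.1072, 0.2931]
force: [-0.9, 0.6, -1.2]
t: 40.25
tool_pos: [0.5275, -0.1172, 0.2931]
force: [0.5, 0.2, 0.1]
t: 40.5
tool_pos: [0.527, -0.1205, 0.2931]
force: [0.0, -0.8, -1.3]
```

```bash
python3 -m handwheel '[[-0.02,-0.15,0,0,1],[0,0,0,0,1]]' | sed -n '1,2p;4p';python3 -m handwheel '[[-0.02,-0.12,0,0,1],[0,0,0,0,1]]' | sed -n '1,2p;4p'; python3 -m handwheel '[[-0.01,-0.1,0,0,1],[0,0,0,0,1]]' | sed -n '1,2p;4p'
```

```text
t: 40.75
tool_pos: [0.5268, -0.1218, 0.2931]
force: [-0.0, 0.2, -0.0]
t: 41.0
tool_pos: [0.5266, -0.123, 0.2931]
force: [-0.3, -0.1, -0.1]
t: 41.25
tool_pos: [0.5265, -0.124, 0.2931]
force: [0.1, 0.0, -0.9]
```

```bash
python3 -m handwheel '[[-0.02,-0.12,0,0,1],[0,0,0,0,1]]' | sed -n '1,2p;4p';python3 -m handwheel '[[-0.02,-0.1,0,0,1],[0,0,0,0,1]]' | sed -n '1,2p;4p'
```

```text
t: 41.5
tool_pos: [0.5263, -0.1251, 0.2932]
force: [0.0, 2.0, -0.2]
t: 41.75
tool_pos: [0.5263, -0.1256, 0.2932]
force: [0.6, 5.8, 1.2]
```

Contact shows the slot's end has reached the neck. I back off 1 mm to centre it, lower onto the rim and release.

```bash
python3 -m handwheel '[[0.02,0.15,0,0,1],[0,0,0,0,1],[0,0,0,0,1]]' | sed -n '1,2p;4p';python3 -m handwheel '[[0,0,-0.12,0,1],[0,0,0,0,1]]' | sed -n '1,2p;4p';python3 -m handwheel '[[0,0,-0.08,0,1],[0,0,0,0,1]]' | sed -n '1,2p;4p'; python3 -m handwheel '[[0,0,-0.06,0,1],[0,0,0,0,1]]' | sed -n '1,2p;4p'
```

```text
t: 42.12
tool_pos: [0.5263, -0.1248, 0.2931]
force: [-0.0, 0.7, -0.0]
t: 42.38
tool_pos: [0.5262, -0.1248, 0.2918]
force: [0.4, -0.0, -0.7]
t: 42.62
tool_pos: [0.5263, -0.1247, 0.291]
force: [-0.1, -0.5, 0.1]
t: 42.88
tool_pos: [0.5263, -0.1247, 0.2905]
force: [0.5, 0.1, -0.1]
```

```bash
python3 -m handwheel '[[0,0.05,-0.06,0,1],[0,0,0,0,1]]' | sed -n '1,2p;4p';python3 -m handwheel '[[0,0,-0.06,0,1],[0,0,0,0,1]]' | sed -n '1,2p;4p'; python3 -m handwheel '[[0,0,-0.05,0,1],[0,0,0,0,1]]' | sed -n '1,2p;4p'
```

```text
t: 43.12
tool_pos: [0.5264, -0.1243, 0.2902]
force: [-0.5, -1.1, 2.0]
t: 43.38
tool_pos: [0.5265, -0.1242, 0.2899]
force: [-1.3, -0.7, 4.3]
t: 43.62
tool_pos: [0.5265, -0.1242, 0.2897]
force: [-2.4, 1.0, 7.5]
```

```bash
python3 -m handwheel '[[0,0,0.08,0,1],[0,0,0,0,1],[0,0,0,0,0.6],[0,0,0,0,0.6],[0,0,0,0,0.6],[0,0,2,0,0.6],[0,0,3,0,0.6],[0,0,4,0,0.6],[0,0,0,0,0.6]]' 10; python3 -m handwheel '[[0.5,-5,0,0,0.6],[0.5,-5,0,0,0.6],[0,-5,0,0,0.6],[0,0,0,0,0.6],[0,0,0,0,0.6]]' | sed -n 1,2p; python3 snap.py f1; python3 - <<'E'
from sp import *
c,im,s=pickle.load(open('pics/f1.pkl','rb'))
u=np.array([-.139,-.990,0]);v=np.array([.99,-.139,0]);sp=np.array([.5206,-.1621,0])
for nm,a,l,z in(('head',0,0,.115),('tab',-.038,0,.126),('tabbase',-.034,0,.104),('tipL',.027,-.012,.104),('tipR',.027,.012,.104),('rimfar',.028,0,.1)):
    print(nm,np.round(proj(c,sp+a*u+l*v+np.array([0,0,z]))))
h=proj(c,sp+[0,0,.115]);t=proj(c,sp-.038*u+[0,0,.126])
print('head',circ(im,*h,36,12,26))
cv2.imwrite('pics/final.png',im[...,::-1])
g=im.mean(2).astype(int);x,y=int(h[0]),int(h[1])
for r in range(max(int(t[1])-24,0),y+72,4): print(r,g[r,x-64:x+66:4].tolist())
print('cols',x-64)
E
```

```text
t: 44.75
tool_pos: [0.5274, -0.1246, 0.3838]
orientation: [2.43, 1.982, 0.006]
force: [0.4, -0.2, 0.6]
opening: 0.0372
gripper_force: 0.0
t: 45.38
tool_pos: [0.5361, -0.2739, 0.3785]
f1 45.38 [ 536.1 -273.9  378.5] ytool yaw -11.62 op 0.0374 q [-0.56  0.15  1.52  0.    1.48 -0.35] F [ 0.4  0.9 -0.2]
head [202.  50.]
tab [193. -21.]
tabbase [200.  -3.]
tipL [192.  94.]
tipR [225.  91.]
rimfar [210.  94.]
head [(np.float32(207.9), np.float32(51.6), np.float32(20.2)), (np.float32(201.9), np.float32(50.1), np.float32(15.4)), (np.float32(202.9), np.float32(51.6), np.float32(16.9)), (np.float32(200.6), np.float32(53.1), np.float32(18.4))]
0 [176, 174, 176, 175, 176, 173, 176, 176, 177, 178, 176, 176, 175, 164, 156, 157, 159, 159, 147, 179, 173, 178, 180, 178, 180, 180, 181, 178, 181, 178, 177, 181, 180]
4 [175, 173, 175, 177, 175, 173, 177, 174, 179, 175, 175, 174, 175, 176, 165, 157, 158, 159, 156, 177, 174, 177, 179, 177, 180, 181, 181, 180, 175, 164, 174, 180, 181]
8 [173, 178, 178, 176, 175, 175, 177, 176, 180, 176, 176, 176, 176, 176, 178, 175, 171, 179, 178, 180, 174, 178, 181, 177, 
[... 4073 characters left out ...]
 172, 169, 169]
108 [134, 133, 137, 137, 134, 137, 138, 142, 167, 180, 162, 187, 160, 155, 190, 193, 193, 192, 194, 183, 181, 184, 179, 168, 153, 139, 166, 169, 169, 169, 171, 172, 171]
112 [137, 133, 136, 134, 134, 135, 133, 137, 138, 137, 135, 164, 93, 96, 166, 193, 192, 193, 193, 190, 165, 152, 137, 164, 170, 169, 172, 170, 169, 169, 171, 172, 175]
116 [135, 133, 136, 135, 136, 136, 135, 138, 138, 137, 137, 128, 76, 93, 168, 192, 189, 177, 158, 137, 165, 171, 170, 170, 172, 170, 172, 172, 171, 168, 173, 173, 184]
120 [137, 137, 133, 135, 137, 135, 136, 138, 137, 138, 137, 124, 133, 125, 160, 157, 143, 164, 168, 173, 180, 184, 175, 170, 172, 170, 171, 168, 172, 170, 174, 185, 186]
cols 138
```

The last wrist image shows the fork's tines either side of the neck and under the head. Their tips are at about (190,94) and (225,94), against predicted (192,94) and (225,91). Seating contact came at keeper height 99.7 mm, where 100 mm was expected. The robot is clear of everything, so I hand in.

```bash
python3 -c "
from plant import job
print(job.close_job())"
```

```text
the job is handed in; nothing more can be done
None
```

The job is handed in at about 45 s of the 72 s allowed: the three washers are stacked hollow up, down, up, and the keeper is home under the head, lying on the top rim by contact height and the last wrist image; the judge returned no verdict.

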